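# Stand the bulky components on their circuit boards

## Task

Four bulky components stand about the bench among four small circuit boards: put each one on the board whose printed white outline has its shape and size (large can on the large circle, small can on the small circle, heat sink on the oblong, transformer on the square), upright, centred and square to the outline. Do not tip any over or drop them: set each down gently, and leave all four standing free.

Things in the scene. Friction and masses are not known exactly. Their poses are not given: they have to be found in the camera images.
- large_capacitor_center (a point): Large can capacitor: upright black cylinder with a silver top, diameter 40 mm, height 50 mm, about 90 g, loose, standing on the bench. Point at its centre, 25 mm above its underside; z is its axis, up.
- small_capacitor_center (a point): Small can capacitor: upright black cylinder with a silver top, diameter 25 mm, height 40 mm, about 30 g, loose, standing on the bench. Point at its centre, 20 mm above its underside; z is its axis, up.
- heatsink_center (a point): Finned aluminium heat sink, oblong block 60 mm long (x), 34 mm wide (y), 32 mm high, fins along its length and pointing up, about 90 g, loose, standing on the bench. Its two long sides are flat fins. Point at its centre, 16 mm above its underside; x along its length, z up.
- transformer_center (a point): Transformer: square block 42 x 42 mm, 38 mm high, dark steel core with a copper winding, about 220 g, loose, standing on the bench. Point at its centre, 19 mm above its underside; x and y square to its sides, z up.
- board_large_circle_top (a point): Black carrier 84 mm square with a green circuit board, fixed to the bench; the top of the board is 10 mm above the bench. Printed on it in white, at its middle: a large circle, 47 mm in diameter (for the 40 mm cylinder). The point is the centre of the outline on the top face of the board; z up, x and y along the board's edges. Tiny flat parts near the board's rim are no obstacle.
- board_small_circle_top (a point): Black carrier 84 mm square with a green circuit board, fixed to the bench; the top of the board is 10 mm above the bench. Printed on it in white, at its middle: a small circle, 32 mm in diameter (for the 25 mm cylinder). The point is the centre of the outline on the top face of the board; z up, x and y along the board's edges. Tiny flat parts near the board's rim are no obstacle.
- board_oblong_top (a point): Black carrier 84 mm square with a green circuit board, fixed to the bench; the top of the board is 10 mm above the bench. Printed on it in white, at its middle: an oblong, 66 x 40 mm. The point is the centre of the outline on the top face of the board; z up, x and y along the board's edges; the oblong's long side lies along x. Tiny flat parts near the board's rim are no obstacle.
- board_square_top (a point): Black carrier 84 mm square with a green circuit board, fixed to the bench; the top of the board is 10 mm above the bench. Printed on it in white, at its middle: a square, 48 x 48 mm. The point is the centre of the outline on the top face of the board; z up, x and y along the board's edges; the square's sides lie along x and y. Tiny flat parts near the board's rim are no obstacle.
Mind the look-alikes: they are no part of the job. Leave any blue or purple look-alike of the part that bears heatsink_center alone.

How it is judged:
By the outcome, as a careful person would: the job done as asked, in the order asked, and still so for the second after the job is handed in, with the robot touching nothing.
It also fails if it takes over 115 s, if anything falls off the work surface, if the arm or the gripper's body presses on something with over 40 N, if the wrist force passes 120 N, or if a joint passes its speed limit or range.

## Robot

A 6-joint arm with a two-finger parallel gripper is mounted at the origin on the work surface. World frame = base frame: x ahead of the robot, y to its left, z up, the work surface at z = 0. Lengths are in m, angles in degrees, forces in N, time in s.
With the tool pointing down it reaches from about 0.3 to 0.75 m from the base axis. Payload 8.5 kg.
Tool frame: the origin (TCP) lies at the very end of the fingers, on their centre line; the grasp point (between the pads) lies 19 mm behind it; z points along the fingers, y is the line along which they close (so a half turn about z gives the same grasp; the last joint's range is limited). The gripper opens to 85 mm and grips with 20 to 120 N. Pads are 22 mm wide; open, the fingers measure 114 mm over their backs; the gripper's body (76 mm by 85 mm) begins 54 mm behind the grasp point. The pads swing forward as they close: fully open they stand 13 mm farther back than shut.
Start: joints at [64.383, 21.807, 74.336, -0, 83.858, -12.336], TCP at [0.126, 0.535, 0.231] pointing down, gripper open.
Joint ranges: [-178.18, 178.18], [-50.72, 133.34], [12.68, 142.11], [-81.47, 261.47], [9.98, 163.14], [-165.26, 165.26]. Speed limits (degrees/s): [136.94, 136.94, 180, 180, 180, 180].

## Interface

Orientations are given as a 3x3 rotation matrix whose columns are the frame's x, y, z axes.
In Python, from rig import observe, cams, ticket gives the robot as it stands.
- The arm moves only by the tool move_arm, never from a script. Its arguments are lists of equal length, an entry for each row: "jaw": the finger opening in cm, from 0 to 8.54; "dp": the shift along the tool's x, y, z in cm, a list of three; "turn": the turn, a rotation vector about the tool's x, y, z in rad, a list of three. In form: {"jaw": [jaw, ...], "dp": [[tx, ty, tz], ...], "turn": [[wx, wy, wz], ...]}. A call has 1 to 12 rows; each row shifts and turns the commanded pose from where the row before left it, along the tool's axes as they then stand; what a row does not reach is not made up. A row lasts 1/12 s, in which the tool goes at most 41.7 mm and 7.16 degrees, less where a joint would pass 70% of its speed; a pose out of reach is approached as far as the arm can. A call is refused whole if a number of a shift passes 4.17 or a number of a turn 0.125, either way. A call with a gripper value outside its range is refused whole. The fingers move at their own pace and stop on an object; "force" is the grip in N (left out, the last holds). Time passes only in rows, so rows that do not move let the fingers close. It gives the time, the measured TCP pose, the force, the opening and the grip force at its end, in the units of the state.
- observe(): the state, without advancing time (a new reading comes with each control period).
- cams.get_image(name): name is "side" or "top"; returns (picture, depth): 480x640x3 uint8, red, green, blue; 480x640 float32, m along the optical axis (not along the pixel's ray), 0 where there is no reading.
- cams.calibration(name): a dict with "vertical_fov" (degrees; the focal length in pixels is half the picture's height over the tangent of half this angle, whatever the lens; pixels are square), "cx", "cy" (the principal point, pixels), "view" (4x4, takes a point from world to camera coordinates). Camera axes: x right, y up, looking along -z (the intrinsics and any distortion apply to the point x, -y, -z); pixel columns grow to the right and rows downward; lengths in m; the calibration is good to about 2 mm. A picture is of the moment at which its call begins. calibration takes no time and is no camera call.
- ticket.close_job(): hands the job in; it is judged then, once.
Trained networks look in the newest picture that a camera, given by its name, has taken for a name from the list of things; names that differ only in an ending like _2 or _b are one class to them, and where a whole thing is asked for, a point or a joint stands for the part that bears it (a point fixed in the world has none). Each returns a list of dicts, best first, with "p" (0 to 1); they miss things now and then, are a little off and sometimes report something else, mostly with a low value. They report only what shows in the picture. A call takes as long as a camera call. They do not tell look-alikes from the thing itself.
- cams.spot_in(camera, query): "box" ([centre column, centre row, width, height] as shares, 0 to 1, of the picture: columns of its width, rows of its height, round what is visible of it).
- cams.outline_of(camera, query): "mask" (480x640 bool, what is visible of it) and "box" ([centre column, centre row, width, height] as shares, 0 to 1, of the picture: columns of its width, rows of its height, round what is visible of it).
- cams.mark_of(camera, query): "location" ([column, row] as shares, 0 to 1, of the picture: columns of its width, rows of its height: a listed point, or the origin of a listed thing).
The state is a dict: "time_s": time; "q": joint angles; "qvel": joint speeds; "joint_efforts": joint torques, N m; "position": TCP position; "tool_rot": TCP orientation; "ft_force": force on the tool from outside, world axes, zero at the start; "wrist_torque": the same for the moment, N m; "grip_width": finger opening in m; "gripper_force": force on a finger pad.
Only numpy, scipy, OpenCV 4.12 (cv2) and the standard library are available. Lean on these libraries where they do the work, as an engineer would, in place of code of your own. Each camera call takes 0.05 s, during which the arm holds its last target. There are 200 camera calls.

## Working session

There is one attempt and no reset: what is moved stays moved. The work goes in short steps, Python scripts to look and compute and a tool call to move; the robot and the scene stay as the last step left them, time stands still between calls to the robot, and variables do not carry over. Pictures are saved under pics/ and viewed, at most 14 in all, crops included, and the job is handed in when it is done.

Besides the shell and the picture viewer there is one more tool, called as name(argument=value, ...), one argument or row to a line, values as JSON. move_arm: Moves the arm, as the interface text tells. Its arguments: {"type":"object","properties":{"jaw":{"type":"array","items":{"type":"number"}},"dp":{"type":"array","items":{"type":"array","items":{"type":"number"}}},"turn":{"type":"array","items":{"type":"array","items":{"type":"number"}}},"force":{"type":"number"}},"required":["jaw","dp","turn"]}

```bash
mkdir -p pics; ls; python3 - <<'E'
from rig import observe, cams
import cv2,numpy as np
o=observe();print(o['time_s'],o['position'],o['tool_rot'],o['grip_width'])
for n in('top','side'):
    im,d=cams.get_image(n);cv2.imwrite(f'pics/{n}0.png',im[:,:,::-1]);np.save(f'{n}_d.npy',d)
    print(n,cams.calibration(n))
E
```

```text
pics
0.0 [0.12622089 0.53500824 0.23068542] [[-9.73250362e-01  2.29746173e-01 -6.55293940e-04]
 [ 2.29746894e-01  9.73249387e-01 -1.41258337e-03]
 [ 3.13228802e-04 -1.52534902e-03 -9.99998788e-01]] 0.08481692366028204
top {'vertical_fov': 47.350206026292796, 'cx': 322.86100048872004, 'cy': 242.36584165842822, 'view': array([[ 0.02594089, -0.99937267,  0.02411091, -0.03409193],
       [ 0.98092929,  0.03009486,  0.19202089, -0.44577477],
       [-0.19262604,  0.01866991,  0.98109461, -1.22096988],
       [ 0.        ,  0.        ,  0.        ,  1.        ]])}
side {'vertical_fov': 55.97294571597575, 'cx': 310.4626845712494, 'cy': 236.85658278637928, 'view': array([[-0.99258042, -0.12153039, -0.00380354,  0.45512461],
       [ 0.07072597, -0.60252322,  0.79496139, -0.064604  ],
       [-0.09890368,  0.7887941 ,  0.6066481 , -1.06862346],
       [ 0.        ,  0.        ,  0.        ,  1.        ]])}
```

View pics/top0.png

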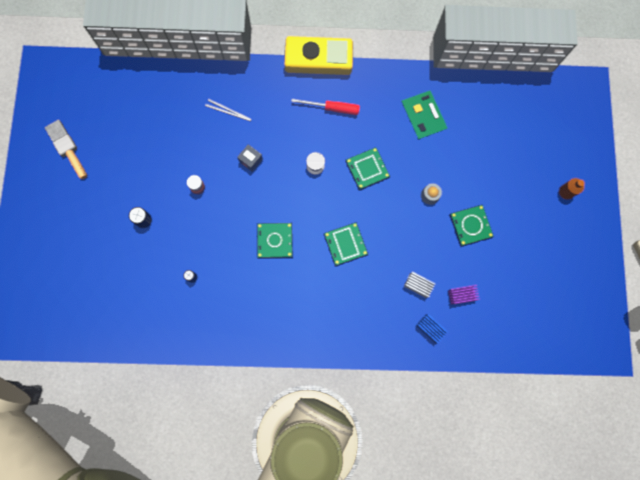

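View pics/side0.png

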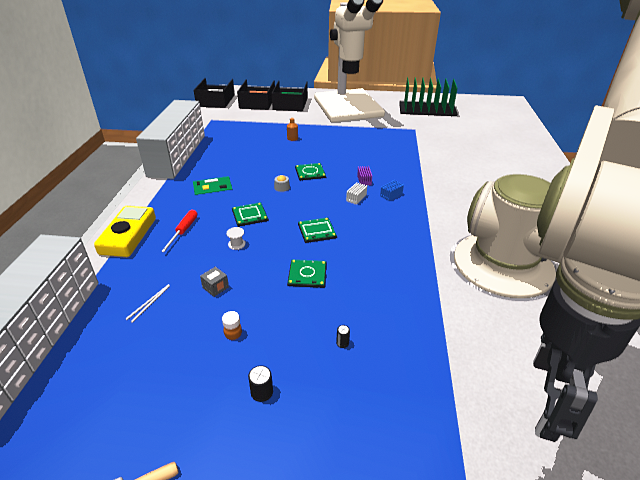

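Top view: the large can is at (139,217), the small can at (190,276), the transformer at (250,156) and the silver heat sink at (420,285). The purple one at (464,295) and the blue one at (430,328) are the look-alikes. Boards: small circle (275,240), oblong (346,243), square (368,168), large circle (472,225).

```bash
cat > h.py <<'E'
import numpy as np,cv2
from rig import cams,observe
def K(n):
    c=cams.calibration(n);f=240/np.tan(np.radians(c['vertical_fov']/2));return f,c['cx'],c['cy'],np.array(c['view'])
def plane(n,px,z):   # pixels (N,2) -> world on height z
    f,cx,cy,V=K(n);px=np.atleast_2d(px).astype(float)
    d=np.c_[(px[:,0]-cx)/f,-(px[:,1]-cy)/f,-np.ones(len(px))]@V[:3,:3]
    o=-V[:3,:3].T@V[:3,3];return o+d*((z-o[2])/d[:,2])[:,None]
def cloud(n,d):      # depth image -> world points 480x640x3
    f,cx,cy,V=K(n);v,u=np.mgrid[:480,:640]
    c=np.stack([(u-cx)/f*d,-(v-cy)/f*d,-d],-1);return (c-V[:3,3])@V[:3,:3]
def proj(n,P):
    f,cx,cy,V=K(n);c=np.atleast_2d(P)@V[:3,:3].T+V[:3,3]
    return np.c_[cx+f*c[:,0]/-c[:,2],cy-f*c[:,1]/-c[:,2]]
E
python3 - <<'E'
from h import *
N=['large_capacitor_center','small_capacitor_center','heatsink_center','transformer_center','board_large_circle_top','board_small_circle_top','board_oblong_top','board_square_top']
H=[.025,.02,.016,.019]+[.01]*4
for n in('top','side'):
    im,d=cams.get_image(n);np.savez(n+'0.npz',im=im,d=d);W=cloud(n,d)
    b=(im[:,:,2]>150)&(im[:,:,0]<60)&(im[:,:,1]<110)&(d>0);print(n,'bench z',np.percentile(W[b][:,2],[5,50,95]))
    P=W[b];A=np.c_[P[:,:2],np.ones(len(P))];print(np.linalg.lstsq(A,P[:,2],rcond=None)[0])
    for q,h in zip(N,H):
        print(q,[(round(r['p'],2),(np.array(r['location'])*[640,480]).round(1).tolist(),plane(n,np.array(r['location'])*[640,480],h)[0,:2].round(3).tolist()) for r in cams.mark_of(n,q)[:3]])
E
```

```text
top bench z [-0.00398341  0.00044555  0.00497883]
[0.00029607 0.00091359 0.00036682]
large_capacitor_center [(0.77, [143.9, 222.3], [0.485, 0.399])]
small_capacitor_center [(0.61, [191.2, 276.2], [0.362, 0.281])]
heatsink_center [(0.83, [430.8, 325.7], [0.264, -0.276]), (0.77, [463.2, 294.2], [0.339, -0.353]), (0.58, [418.7, 280.5], [0.368, -0.249])]
transformer_center [(0.76, [252.3, 156.2], [0.659, 0.155])]
board_large_circle_top [(0.9, [472.0, 222.9], [0.512, -0.38])]
board_small_circle_top [(0.68, [276.9, 240.6], [0.454, 0.087])]
board_oblong_top [(0.58, [344.9, 243.7], [0.452, -0.074])]
board_square_top [(0.67, [364.2, 167.0], [0.644, -0.118])]
side bench z [-0.00065214  0.00154769  0.00398262]
[-0.01810722  0.02211113  0.00590477]
large_capacitor_center [(0.9, [258.4, 382.4], [0.5, 0.404])]
small_capacitor_center [(0.69, [344.0, 335.5], [0.359, 0.278])]
heatsink_center [(0.76, [364.6, 171.7], [0.337, -0.38]), (0.64, [393.7, 189.9], [0.25, -0.282])]
transformer_center [(0.6, [215.9, 279.3], [0.652, 0.151]), (0.53, [345.4, 336.6], [0.356, 0.279]), (0.28, [316.2, 227.1], [0.452, -0.071])]
board_large_circle_top [(0.91, [307.5, 172.3], [0.513, -0.366])]
board_small_circle_top [(0.88, [305.2, 268.1], [0.461, 0.08])]
board_oblong_top [(0.84, [316.0, 228.4], [0.453, -0.077])]
board_square_top [(0.57, [250.1, 209.6], [0.643, -0.143])]
```

```bash
python3 - <<'E'
from h import *
P=[(.49,.40),(.36,.28),(.365,-.25),(.655,.153),(.512,-.374),(.457,.083),(.452,-.075),(.643,-.13)]
rows=[]
for n in('top','side'):
    im=np.load(n+'0.npz')['im'];t=[]
    for p in P:
        u,v=proj(n,[*p,.02])[0].round().astype(int)
        t.append(cv2.resize(im[v-28:v+28,u-28:u+28],(200,200),interpolation=cv2.INTER_NEAREST))
    rows+=[np.hstack(t[:4]),np.hstack(t[4:])]
cv2.imwrite('pics/mos.png',cv2.resize(np.vstack(rows)[:,:,::-1],(600,600)))
E
```

```text
(no output)
```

View pics/mos.png

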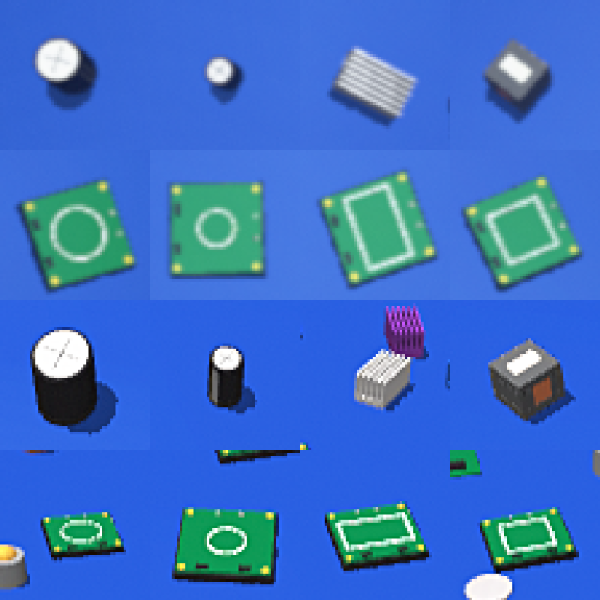

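The mosaic confirms it: the plain silver block at top (420,285) and side (357,193) is the heat sink, and the purple and blue ones stay untouched. Each board's outline matches its expected shape.

```bash
cat > fit.py <<'E'
from h import *
from scipy.optimize import minimize
def prism(kind,p,a,z0):
    if kind[0]=='c': t=np.linspace(0,2*np.pi,40);b=np.c_[np.cos(t),np.sin(t)]*kind[1]/2;h=kind[2]
    else: b=np.array([[1,1],[-1,1],[-1,-1],[1,-1]])*np.array(kind[1:3])/2;h=kind[3]
    c,s=np.cos(a),np.sin(a);b=b@np.array([[c,s],[-s,c]])+p
    return np.vstack([np.c_[b,np.full(len(b),z)] for z in(z0,z0+h)])
def mask(im):
    I=cv2.cvtColor(im,cv2.COLOR_RGB2HSV).astype(int)  # bench: blue hue, saturated
    blue=(abs(I[:,:,0]-111)<12)&(I[:,:,1]>110)
    return (~blue).astype(np.float32)
def fit(kind,p0,a0,z0,ims,dist=40):
    S=8;data=[]
    for n,im in ims.items():
        u,v=proj(n,[*p0,.02])[0].round().astype(int);r=28
        m=mask(im)[v-r:v+r,u-r:u+r]
        k,l,st,ct=cv2.connectedComponentsWithStats(m.astype(np.uint8),connectivity=4)
        j=1+np.argmax([st[i,4]-60*np.hypot(*(ct[i]-r)) for i in range(1,k)]);data.append((n,u-r,v-r,r,(l==j).astype(np.float32)))
    def cost(x):
        c=0
        for n,u0,v0,r,m in data:
            q=proj(n,prism(kind,x[:2]/1000,x[2]/50,z0))-[u0,v0]+.5
            g=np.zeros((2*r*S,2*r*S),np.uint8);cv2.fillConvexPoly(g,cv2.convexHull((q*S).round().astype(np.int32)),1)
            g=cv2.resize(g.astype(np.float32),(2*r,2*r),interpolation=cv2.INTER_AREA)
            c+=abs(g-m).sum()/m.sum()
        return c/len(data)
    x0=np.r_[np.array(p0)*1000,a0*50];best=None
    for da in((0,) if kind[0]=='c' else(-20,0,20)):
        s=np.array([x0+[0,0,da]]*4);s[1,0]+=12;s[2,1]+=12;s[3,2]+=8
        o=minimize(cost,x0,method='Nelder-Mead',options=dict(initial_simplex=s,xatol=.05,fatol=1e-4))
        if best is None or o.fun<best.fun:best=o
    return best.x[0]/1000,best.x[1]/1000,np.degrees(best.x[2]/50),best.fun
E
cat > meas.py <<'E'
from fit import *
B=('b',.084,.084,.01)
T=dict(LC=(('c',.04,.05),(.49,.40),0,0),SC=(('c',.025,.04),(.36,.28),0,0),HS=(('b',.06,.034,.032),(.365,-.25),1.0,0),TR=(('b',.042,.042,.038),(.655,.153),.6,0),
 bLC=(B,(.512,-.374),.3,0),bSC=(B,(.457,.083),0,0),bHS=(B,(.452,-.075),.3,0),bTR=(B,(.643,-.13),.4,0))
if __name__=='__main__':
    ims={n:np.load(n+'0.npz')['im'] for n in('top','side')}
    for k,t in T.items():
        for s in(['top'],['side'],['top','side']):
            print(k,s,np.round(fit(*t,{n:ims[n] for n in s}),4))
E
python3 meas.py
```

```text
LC ['top'] [ 0.534   0.288  48.8924  1.    ]
LC ['side'] [0.4965 0.4046 3.3884 0.0952]
LC ['top', 'side'] [ 0.534   0.288  48.8924  1.    ]
SC ['top'] [ 0.3638  0.2854 -6.5151  0.5743]
SC ['side'] [0.3619 0.279  4.5221 0.1311]
SC ['top', 'side'] [0.3625 0.2823 8.039  0.3878]
HS ['top'] [ 3.59000e-01 -2.49100e-01  6.34264e+01  5.61000e-02]
HS ['side'] [ 0.3571 -0.2555 65.1529  0.4452]
HS ['top', 'side'] [ 0.3589 -0.2497 63.5205  0.2718]
TR ['top'] [ 0.6583  0.1625 42.9718  0.2875]
TR ['side'] [  0.6541   0.1563 -38.6706   0.0604]
TR ['top', 'side'] [ 0.6541  0.1589 52.0333  0.2117]
bLC ['top'] [ 0.5084 -0.3802 18.2839  0.0937]Traceback (most recent call last):
  File "meas.py", line 9, in <module>
    print(k,s,np.round(fit(*t,{n:ims[n] for n in s}),4))
                       ~~~^^^^^^^^^^^^^^^^^^^^^^^^^^
  File "fit.py", line 30, in fit
    o=minimize(cost,x0,method='Nelder-Mead',options=dict(initial_simplex=s,xatol=.05,fatol=1e-4))
    res = _minimize_neldermead(fun, x0, args, callback, bounds=bounds,
                               **options)
    fxr = func(xr)
    fx = function(np.copy(x), *(wrapper_args + args))
  File "fit.py", line 22, in cost
    q=proj(n,prism(kind,x[:2]/1000,x[2]/50,z0))-[u0,v0]+.5
      ~~~~^^^^^^^^^^^^^^^^^^^^^^^^^^^^^^^^^^^^^
  File "h.py", line 13, in proj
    f,cx,cy,V=K(n);c=np.atleast_2d(P)@V[:3,:3].T+V[:3,3]
              ~^^^
  File "h.py", line 4, in K
    c=cams.calibration(n);f=240/np.tan(np.radians(c['vertical_fov']/2));return f,c['cx'],c['cy'],np.array(c['view'])
ValueError: time passes only in moves, steps and waits
```

```bash
python3 - <<'E'
s=open('h.py').read()
i=s.index('def K');j=s.index('def plane')
s=s[:i]+'''import functools,os,pickle
@functools.lru_cache(None)
def K(n):
    if not os.path.exists(n+'.k'):pickle.dump(cams.calibration(n),open(n+'.k','wb'))
    c=pickle.load(open(n+'.k','rb'));f=240/np.tan(np.radians(c['vertical_fov']/2));return f,c['cx'],c['cy'],np.array(c['view'])
'''+s[j:]
open('h.py','w').write(s)
E
python3 - <<'E'
from h import *
K('top');K('side');print(observe()['time_s'])
for n in('top','side'):
    im=np.load(n+'0.npz')['im']
    for p in [(.49,.40),(.655,.153),(.36,.28)]:
        u,v=proj(n,[*p,.02])[0].round().astype(int)
        for l in(im,cv2.cvtColor(im,cv2.COLOR_RGB2HSV)): print(n,p,(u,v),'\n',*['/'.join(map(str,x)) for x in l[v+3,u-22:u+26:3]])
E
```

```text
1.0
top (0.49, 0.4) (np.int64(144), np.int64(221)) 
 51/100/213 53/99/213 53/100/212 51/100/214 29/53/116 22/31/62 15/26/58 20/31/62 18/29/61 27/39/77 54/102/213 55/103/216 57/103/216 56/104/216 56/103/217 56/104/216
top (0.49, 0.4) (np.int64(144), np.int64(221)) 
 111/194/213 111/192/213 111/191/212 111/194/214 112/191/116 113/165/62 112/189/58 112/173/62 112/180/61 113/166/77 111/190/213 111/190/216 111/188/216 111/189/216 111/189/217 111/189/216
top (0.655, 0.153) (np.int64(253), np.int64(158)) 
 62/109/219 63/108/220 63/110/218 41/52/88 92/97/113 112/118/132 114/121/134 124/130/140 89/96/112 39/50/79 37/58/113 66/113/221 66/114/223 66/113/222 65/113/222 65/113/222
top (0.655, 0.153) (np.int64(253), np.int64(158)) 
 111/183/219 111/182/220 111/181/218 113/136/88 113/47/113 111/39/132 110/38/134 109/29/140 111/52/112 112/129/79 112/172/113 111/179/221 111/180/223 111/179/222 111/180/222 111/180/222
top (0.36, 0.28) (np.int64(191), np.int64(277)) 
 58/106/218 59/107/219 60/107/219 60/108/219 60/108/219 56/103/212 73/80/115 59/64/89 22/35/73 44/77/159 62/111/222 63/110/221 62/111/222
[... 888 characters left out ...]
 44/97/227 44/97/227 42/95/226
side (0.655, 0.153) (np.int64(214), np.int64(280)) 
 111/207/226 111/205/226 111/207/227 112/158/147 0/0/58 108/17/76 120/6/122 120/6/91 105/38/53 9/154/124 9/165/139 120/19/55 112/172/150 111/206/227 111/206/227 111/208/226
side (0.36, 0.28) (np.int64(343), np.int64(336)) 
 43/97/227 43/97/227 42/97/226 43/96/226 42/97/226 28/52/119 110/109/112 24/22/24 24/24/26 21/17/15 47/103/238 44/98/227 41/95/226 44/97/226 43/97/226 44/96/226
side (0.36, 0.28) (np.int64(343), np.int64(336)) 
 111/207/227 111/207/227 111/208/226 111/207/226 111/208/226 112/195/119 130/7/112 150/21/24 120/20/26 10/73/21 111/205/238 111/206/227 111/209/226 111/205/226 111/207/226 111/205/226
```

```bash
python3 - <<'E'
s=open('fit.py').read()
i=s.index('def mask');j=s.index('def fit')
s=s[:i]+'''def mask(im):
    h,s,v=np.moveaxis(cv2.cvtColor(im,cv2.COLOR_RGB2HSV).astype(int),-1,0)
    return (((abs(h-111)>12)|(s<105))&~((h>135)&(s>70)&(v>60))).astype(np.float32)
'''+s[j:]
open('fit.py','w').write(s)
m=open('meas.py').read()
m=m.replace("        for s in(['top']","        tt=(t[0][:-1]+(.0005,),t[1],t[2],t[0][-1]) if k in('LC','SC','TR') else t\n        print(k,'topface',np.round(fit(*tt,{'top':ims['top']}),4))\n        for s in(['top']")
m=m.replace("(['top'],['side'],['top','side'])","(['side'],) if k in('LC','SC','TR') else (['side'],['top','side'])")
open('meas.py','w').write(m)
E
python3 meas.py
python3 - <<'E'
# white outlines of the boards
from meas import *
for n in('top','side'):
    im=np.load(n+'0.npz')['im'].astype(int)
    for k in('bLC','bSC','bHS','bTR'):
        p=T[k][1];u,v=proj(n,[*p,.01])[0].round().astype(int);r=26
        c=im[v-r:v+r,u-r:u+r];w=c.min(2)
        W=plane(n,np.c_[np.mgrid[v-r:v+r,u-r:u+r][::-1].reshape(2,-1).T],.01)[:,:2].reshape(2*r,2*r,2)
        g=((c[:,:,1]-c[:,:,2])>20);hull=cv2.convexHull(np.argwhere(g)[:,::-1].astype(np.int32))
        d=np.hypot(*(W-p).transpose(2,0,1))
        # whiteness = red channel minus board red
        wt=np.clip(c[:,:,0]-c[:,:,0][d<.012].mean()-35,0,None)*(d<.046)*(c[:,:,2]>110)*(abs(c[:,:,2]-c[:,:,0])<70)
        y=W[wt>0];q=wt[wt>0]
        if k in('bLC','bSC'):
            A=np.c_[2*y,np.ones(len(y))]*q[:,None]
            s=np.linalg.lstsq(A,(y**2).sum(1)*q,rcond=None)[0];print(n,k,s[:2].round(4),'dia',2*np.sqrt(s[2]+s[:2]@s[:2]).round(4),len(y))
        else:
            b=cv2.minAreaRect((y*1000).astype(np.float32));print(n,k,np.round(b[0],1),np.round(b[1],1),round(b[2],1),len(y))
E
```

```text
LC topface [ 0.4966  0.4076 -5.7115  0.0619]
LC ['side'] [0.4966 0.4045 3.2756 0.0958]
SC topface [0.3624 0.2822 0.8937 0.1276]
SC ['side'] [0.3619 0.279  4.5221 0.1356]
HS topface [ 3.59200e-01 -2.49100e-01  6.39872e+01  5.54000e-02]
HS ['side'] [ 3.57600e-01 -2.54200e-01  6.45111e+01  6.44000e-02]
HS ['top', 'side'] [ 0.3586 -0.2501 64.5143  0.086 ]
TR topface [ 0.652   0.16   53.0639  0.0916]
TR ['side'] [  0.6543   0.1559 -37.6342   0.0696]
bLC topface [ 0.5093 -0.3803 17.6954  0.0977]
bLC ['side'] [ 0.5084 -0.385  17.0405  0.0913]
bLC ['top', 'side'] [ 0.5081 -0.3821 17.0856  0.1119]
bSC topface [0.4566 0.0941 2.6281 0.0921]
bSC ['side'] [0.4556 0.0891 3.6443 0.0691]
bSC ['top', 'side'] [0.4559 0.0908 3.2184 0.0876]
bHS topface [ 0.4536 -0.0759 21.5734  0.0765]
bHS ['side'] [ 0.4528 -0.0813 20.2584  0.0836]
bHS ['top', 'side'] [ 0.453  -0.0777 20.1748  0.0974]
bTR topface [ 0.6438 -0.1258 23.698   0.1049]
bTR ['side'] [ 0.6434 -0.1316 25.3395  0.0871]
bTR ['top', 'side'] [ 0.6431 -0.1288 25.2306  0.1115]
top bLC [ 0.5086 -0.3792] dia 0.0476 214
top bSC [0.4575 0.0763] dia 0.0518 88
top bHS [453.7 -77.5] [73.1 72.8] 20.3 306
top bTR [ 643.8 -132.2] [66.6 65.9] 26.6 266
side bLC [ 0.5079 -0.3841] dia 0.0472 66
side bSC [0.4552 0.0863] dia 0.0352 75
side bHS [454.5 -86.4] [71.2 62.7] 21.0 157
side bTR [ 644.6 -134.6] [53.  67.6] 26.6 116
```

```bash
python3 - <<'E'
from h import *
o=observe();p=np.array(o['position']);R=np.array(o['tool_rot'])
im=np.load('side0.npz')['im'];S=8
u0,v0=500,370
c=cv2.resize(im[v0:v0+75,u0:u0+100],None,fx=S,fy=S,interpolation=cv2.INTER_NEAREST)[:,:,::-1].copy()
for y in(-.057,-.0425,.0425,.057):
    for x in(-.011,.011):
        q=proj('side',p+R@[x,y,-.013])[0];print(y,x,q.round(1))
        cv2.circle(c,tuple(((q+.5-[u0,v0])*S).astype(int)),4,(0,0,255),-1)
cv2.imwrite('pics/tip.png',c)
E
```

```text
-0.057 -0.011 [532.3 358. ]
-0.057 0.011 [551.7 363.1]
-0.0425 -0.011 [532.5 367.2]
-0.0425 0.011 [552.3 372.5]
0.0425 -0.011 [534.1 429.7]
0.0425 0.011 [556.5 436.5]
0.057 -0.011 [534.4 442.1]
0.057 0.011 [557.4 449.2]
```

View pics/tip.png

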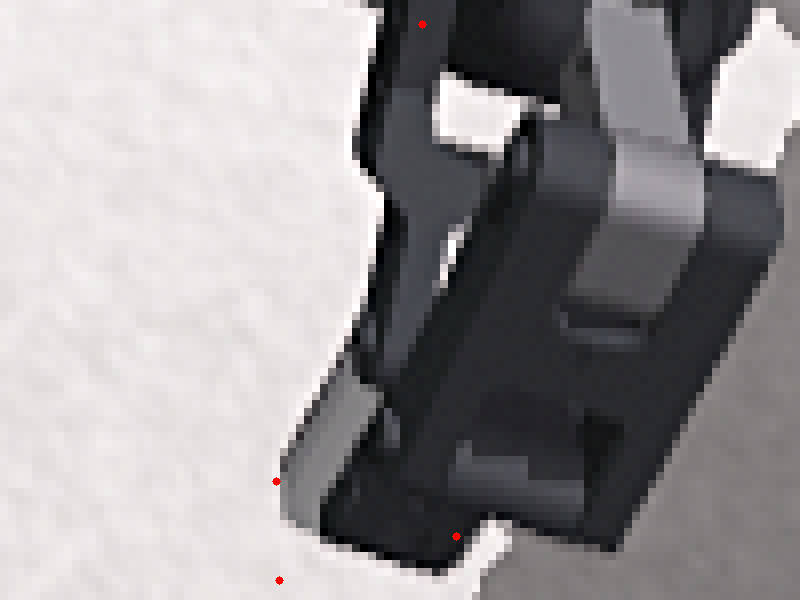

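move_arm(
  jaw=[6,6,6,6,6,6,6,6,6,6,6,6],
  dp=[
    [-2.4,-1.61,1.25],
    [-2.4,-1.61,1.25],
    [-2.4,-1.61,1.25],
    [-2.4,-1.61,1.25],
    [-2.4,-1.61,1.25],
    [-2.4,-1.61,1.25],
    [-2.4,-1.61,1.25],
    [-2.4,-1.61,1.25],
    [-2.4,-1.61,1.25],
    [-2.4,-1.61,1.25],
    [-2.4,-1.61,1.25],
    [-2.4,-1.61,1.25],
  ],
  turn=[
    [0,0,0],
    [0,0,0],
    [0,0,0],
    [0,0,0],
    [0,0,0],
    [0,0,0],
    [0,0,0],
    [0,0,0],
    [0,0,0],
    [0,0,0],
    [0,0,0],
    [0,0,0],
  ],
)

```text
time_s: 2.0
position: [0.3632, 0.28, 0.0809]
tool_rot: [[-0.973, 0.23, 0.001], [0.23, 0.973, 0.0], [-0.0, 0.0, -1.0]]
ft_force: [0.6, 0.7, -0.3]
grip_width: 0.0599
gripper_force: 0.0
```

```bash
cat > go.py <<'E'
import sys
from h import *
# go.py x y z [yawY deg]: tool-frame shift (cm) and yaw turn (rad about tool z) to the target from the measured pose
o=observe();p=np.array(o['position']);R=np.array(o['tool_rot']);t=np.array(sys.argv[1:4],float)
d=R.T@(t-p)*100;yaw=np.degrees(np.arctan2(R[1,1],R[0,1]))
print('t',o['time_s'],'pos',p.round(4),'yaw',yaw.round(2),'w',round(o['grip_width'],4),'F',np.round(o['ft_force'],1),'tilt',R[:2,2].round(4))
print('dp cm',d.round(2),'norm',np.linalg.norm(d).round(2))
if len(sys.argv)>4: a=(float(sys.argv[4])-yaw+90)%180-90;print('turn first, wz',-np.radians(a).round(3)); c,s=np.cos(np.radians(-a)),np.sin(np.radians(-a)); print('dp after turn',(np.array([[c,s,0],[-s,c,0],[0,0,1]])@d).round(2))
E
python3 go.py .362 .2806 .010
```

```text
t 2.0 pos [0.3632 0.28   0.0809] yaw 76.72 w 0.0599 F [ 0.6  0.7 -0.3] tilt [0.0006 0.0002]
dp cm [0.13 0.03 7.09] norm 7.09
```

move_arm(
  jaw=[6,6,6,6,6,2.2,2.2,2.2,2.2,2.2,2.2,2.2],
  dp=[
    [0.03,0,1.9],
    [0.03,0,1.9],
    [0.03,0.03,1.9],
    [0.03,0,1.3],
    [0,0,0.1],
    [0,0,0],
    [0,0,0],
    [0,0,0],
    [0,0,0],
    [0,0,0],
    [0,0,0],
    [0,0,0],
  ],
  turn=[
    [0,0,0],
    [0,0,0],
    [0,0,0],
    [0,0,0],
    [0,0,0],
    [0,0,0],
    [0,0,0],
    [0,0,0],
    [0,0,0],
    [0,0,0],
    [0,0,0],
    [0,0,0],
  ],
  force=25,
)

```text
time_s: 3.0
position: [0.3617, 0.2819, 0.0113]
tool_rot: [[-0.973, 0.23, 0.002], [0.23, 0.973, 0.001], [-0.002, 0.001, -1.0]]
ft_force: [-0.2, -0.8, 7.5]
grip_width: 0.0231
gripper_force: 24.6
```

```bash
python3 go.py .456 .0916 .022; python3 - <<'E'
from h import *
a=[]
for n in('side','top'):
    im,d=cams.get_image(n);u,v=proj(n,[.362,.28,.02])[0].astype(int)
    a.append(cv2.resize(im[v-30:v+30,u-40:u+40],(400,300),interpolation=cv2.INTER_NEAREST))
cv2.imwrite('pics/g1.png',np.hstack(a)[:,:,::-1])
E
```

```text
t 3.0 pos [0.3617 0.2819 0.0113] yaw 76.72 w 0.0231 F [-0.2 -0.8  7.5] tilt [0.002  0.0009]
dp cm [-13.55 -16.36  -1.07] norm 21.27
```

View pics/g1.png

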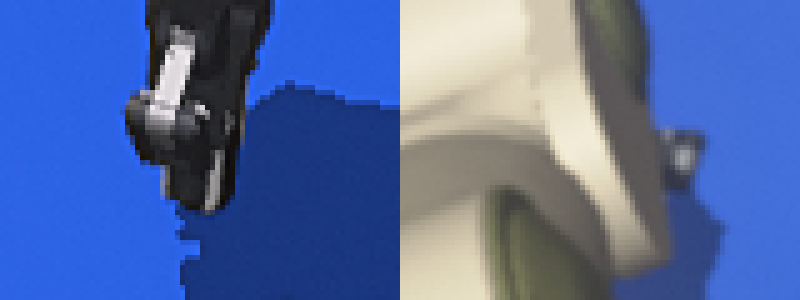

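move_arm(
  jaw=[2.0,2.0,2.0,2.0,2.0],
  dp=[
    [0,0,-0.4],
    [0,0,-1.0],
    [0,0,-1.8],
    [0,0,-1.8],
    [0,0,0],
  ],
  turn=[
    [0,0,0],
    [0,0,0],
    [0,0,0],
    [0,0,0],
    [0,0,0],
  ],
)

```text
time_s: 3.52
position: [0.3624, 0.2823, 0.0631]
tool_rot: [[-0.973, 0.229, 0.005], [0.23, 0.973, 0.002], [-0.004, 0.003, -1.0]]
ft_force: [1.9, -0.2, 0.3]
grip_width: 0.0233
gripper_force: 24.6
```

```bash
python3 go.py .4565 .0935 .07; python3 - <<'E'
from h import *
a=[]
for n in('side','top'):
    im,d=cams.get_image(n);u,v=proj(n,[.362,.28,.05])[0].astype(int)
    a.append(cv2.resize(im[v-30:v+30,u-40:u+40],(400,300),interpolation=cv2.INTER_NEAREST))
cv2.imwrite('pics/g2.png',np.hstack(a)[:,:,::-1])
E
```

```text
t 3.5167 pos [0.3624 0.2823 0.0631] yaw 76.73 w 0.0233 F [ 1.9 -0.2  0.3] tilt [0.0049 0.0021]
dp cm [-13.5  -16.21  -0.68] norm 21.1
```

View pics/g2.png

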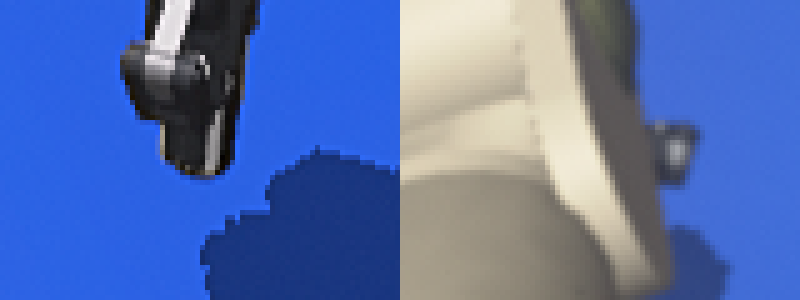

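move_arm(
  jaw=[2.0,2.0,2.0,2.0,2.0,2.0,2.0,2.0,2.0],
  dp=[
    [-1.69,-2.02,0],
    [-1.69,-2.02,0],
    [-1.69,-2.02,0],
    [-1.69,-2.02,0],
    [-1.69,-2.02,0],
    [-1.69,-2.02,0],
    [-1.69,-2.02,0],
    [-1.69,-2.02,0],
    [0,0,0],
  ],
  turn=[
    [0,0,0],
    [0,0,0],
    [0,0,0],
    [0,0,0],
    [0,0,0],
    [0,0,0],
    [0,0,0],
    [0,0,0],
    [0,0,0],
  ],
)

```text
time_s: 4.37
position: [0.4575, 0.0901, 0.0595]
tool_rot: [[-0.972, 0.233, 0.0], [0.233, 0.972, -0.001], [-0.001, -0.001, -1.0]]
ft_force: [1.1, 1.4, 0.8]
grip_width: 0.0234
gripper_force: 24.7
```

```bash
python3 go.py .4566 .0938 .024
```

```text
t 4.3667 pos [0.4575 0.0901 0.0595] yaw 76.52 w 0.0234 F [1.1 1.4 0.8] tilt [ 0.0004 -0.0007]
dp cm [0.17 0.34 3.55] norm 3.57
```

move_arm(
  jaw=[2.0,2.0,2.0,2.0,2.0,2.0],
  dp=[
    [0,0,0.5],
    [0,0,1.1],
    [0,0,1.1],
    [0,0,0.5],
    [0,0,0],
    [0,0,0],
  ],
  turn=[
    [0,0,0],
    [0,0,0],
    [0,0,0],
    [0,0,0],
    [0,0,0],
    [0,0,0],
  ],
)

```text
time_s: 4.87
position: [0.4551, 0.0939, 0.028]
tool_rot: [[-0.973, 0.229, -0.001], [0.229, 0.973, 0.0], [0.001, -0.0, -1.0]]
ft_force: [0.3, 0.1, -0.2]
grip_width: 0.0234
gripper_force: 24.7
```

```bash
python3 go.py .4566 .0938 .022
```

```text
t 4.8667 pos [0.4551 0.0939 0.028 ] yaw 76.76 w 0.0234 F [ 0.3  0.1 -0.2] tilt [-0.0012  0.0001]
dp cm [-0.14  0.03  0.6 ] norm 0.62
```

move_arm(
  jaw=[2.0,2.0,2.0,2.0,2.0],
  dp=[
    [-0.14,0,0.25],
    [0,0,0.2],
    [0,0,0.1],
    [0,0,0],
    [0,0,0],
  ],
  turn=[
    [0,0,0],
    [0,0,0],
    [0,0,0],
    [0,0,0],
    [0,0,0],
  ],
)

```text
time_s: 5.28
position: [0.457, 0.093, 0.0229]
tool_rot: [[-0.973, 0.23, 0.0], [0.23, 0.973, -0.0], [-0.0, 0.0, -1.0]]
ft_force: [-0.4, 0.7, 0.1]
grip_width: 0.0233
gripper_force: 24.7
```

```bash
python3 go.py .4566 .0938 .022; python3 - <<'E'
from h import *
a=[]
for n in('side','top'):
    im,d=cams.get_image(n);u,v=proj(n,[.457,.094,.02])[0].astype(int)
    a.append(cv2.resize(im[v-30:v+30,u-40:u+40],(400,300),interpolation=cv2.INTER_NEAREST))
cv2.imwrite('pics/g3.png',np.hstack(a)[:,:,::-1])
E
```

```text
t 5.2833 pos [0.457  0.093  0.0229] yaw 76.72 w 0.0233 F [-0.4  0.7  0.1] tilt [ 0. -0.]
dp cm [0.05 0.07 0.09] norm 0.12
```

View pics/g3.png

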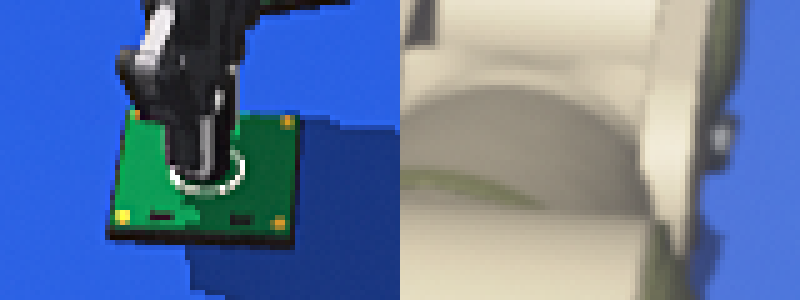

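move_arm(
  jaw=[2.0,2.0,2.0],
  dp=[
    [0.04,0.07,0.08],
    [0,0,0.06],
    [0,0,0],
  ],
  turn=[
    [0,0,0],
    [0,0,0],
    [0,0,0],
  ],
)

```text
time_s: 5.63
position: [0.4567, 0.0938, 0.0214]
tool_rot: [[-0.973, 0.23, -0.0], [0.23, 0.973, 0.0], [0.0, 0.0, -1.0]]
ft_force: [-0.5, 0.8, -0.9]
grip_width: 0.0236
gripper_force: 24.7
```

move_arm(
  jaw=[2.0,2.0,2.0],
  dp=[
    [0,0,0.07],
    [0,0,0.06],
    [0,0,0],
  ],
  turn=[
    [0,0,0],
    [0,0,0],
    [0,0,0],
  ],
)

```text
time_s: 5.88
position: [0.4568, 0.0938, 0.0212]
tool_rot: [[-0.973, 0.23, 0.001], [0.23, 0.973, -0.0], [-0.001, 0.0, -1.0]]
ft_force: [-3.9, -0.1, 15.6]
grip_width: 0.0235
gripper_force: 26.2
```

move_arm(
  jaw=[2.0,2.6,3.0,3.6,4.5,5.5,5.5,5.5,5.5,5.5,5.5],
  dp=[
    [0,0,-0.08],
    [0,0,0],
    [0,0,0],
    [0,0,0],
    [0,0,0],
    [0,0,0],
    [0,0,-0.6],
    [0,0,-1.8],
    [0,0,-3],
    [0,0,-3],
    [0,0,0],
  ],
  turn=[
    [0,0,0],
    [0,0,0],
    [0,0,0],
    [0,0,0],
    [0,0,0],
    [0,0,0],
    [0,0,0],
    [0,0,0],
    [0,0,0],
    [0,0,0],
    [0,0,0],
  ],
)

```text
time_s: 6.8
position: [0.459, 0.0938, 0.1098]
tool_rot: [[-0.973, 0.229, 0.009], [0.23, 0.973, -0.0], [-0.009, 0.002, -1.0]]
ft_force: [1.3, 0.2, 1.2]
grip_width: 0.0553
gripper_force: 0.0
```

```bash
python3 go.py .4966 .4070 .12
```

```text
t 6.8 pos [0.459  0.0938 0.1098] yaw 76.73 w 0.0553 F [1.3 0.2 1.2] tilt [ 0.0088 -0.0005]
dp cm [ 3.52 31.35 -1.  ] norm 31.57
```

move_arm(
  jaw=[7,7,7,7,7,7,7,7,7,7,7,7],
  dp=[
    [0.2,1.4,0],
    [0.31,3.0,0],
    [0.31,3.0,0],
    [0.31,3.0,0],
    [0.31,3.0,0],
    [0.31,3.0,0],
    [0.31,3.0,0],
    [0.31,3.0,0],
    [0.31,3.0,0],
    [0.31,3.0,0],
    [0.33,3.0,0],
    [0,0,0],
  ],
  turn=[
    [0,0,0],
    [0,0,0],
    [0,0,0],
    [0,0,0],
    [0,0,0],
    [0,0,0],
    [0,0,0],
    [0,0,0],
    [0,0,0],
    [0,0,0],
    [0,0,0],
    [0,0,0],
  ],
)

```text
time_s: 7.8
position: [0.4962, 0.4113, 0.1043]
tool_rot: [[-0.974, 0.226, 0.0], [0.226, 0.974, 0.001], [-0.0, 0.002, -1.0]]
ft_force: [0.0, 0.7, 0.4]
grip_width: 0.0702
gripper_force: 0.0
```

```bash
python3 - <<'E'
from meas import *
ims={n:cams.get_image(n)[0] for n in('top','side')}
for n in ims:
    np.save(n+'1.npy',ims[n])
P=(.4568,.0938)
m0=mask
a=[]
for n in ims:
    im=ims[n];u,v=proj(n,[*P,.03])[0].astype(int)
    c=cv2.resize(im[v-25:v+25,u-25:u+25],(400,400),interpolation=cv2.INTER_NEAREST)
    for z,dia in((.01,.032),(.05,.025),(.01,.025)):
        t=np.linspace(0,6.283,60);q=proj(n,np.c_[P[0]+dia/2*np.cos(t),P[1]+dia/2*np.sin(t),np.full(60,z)])
        cv2.polylines(c,[((q+.5-[u-25,v-25])*8).astype(np.int32)],True,(255,0,0))
    a.append(c)
cv2.imwrite('pics/p1.png',np.hstack(a)[:,:,::-1])
E
python3 go.py .4966 .407 .012
```

```text
t 7.9 pos [0.496  0.4075 0.1042] yaw 76.81 w 0.0698 F [ 0.4 -0.9  0.7] tilt [-0.0008 -0.0007]
dp cm [-0.07 -0.03  9.22] norm 9.22
```

View pics/p1.png

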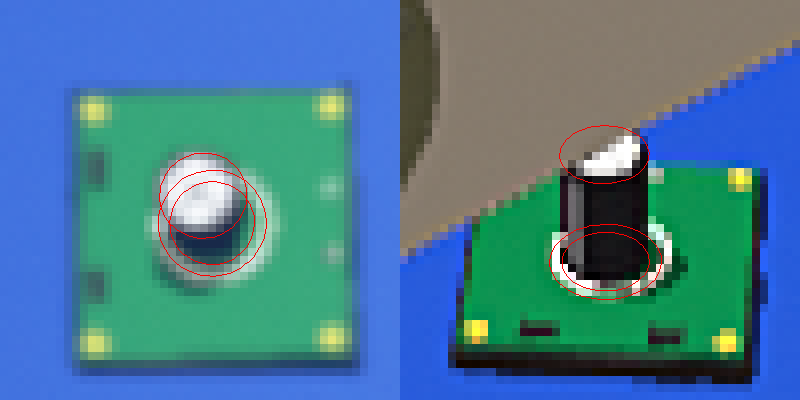

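```bash
cat > ring.py <<'E'
from fit import *
def outline(n,im,kind,p0,a0,w=.0018):
    u,v=proj(n,[*p0,.01])[0].round().astype(int);r=24;S=8
    c=cv2.cvtColor(im,cv2.COLOR_RGB2HSV)[v-r:v+r,u-r:u+r].astype(np.float32)
    hue=c[:,:,0];wh=np.clip(1-c[:,:,1]/150,0,1)*(c[:,:,2]>90)
    if kind[0]=='c': t=np.linspace(0,2*np.pi,60,endpoint=False);b=np.c_[np.cos(t),np.sin(t)]*kind[1]/2
    else: b=np.array([[1,1],[-1,1],[-1,-1],[1,-1]])*np.array(kind[1:3])/2
    def ren(x):
        cc,s=np.cos(x[2]/50),np.sin(x[2]/50);R=np.array([[cc,s],[-s,cc]]);g=np.zeros((2*r*S,2*r*S),np.uint8)
        for k,val in((1,1),(-1,0)):
            bb=(b+k*w/2*np.sign(b) if kind[0]=='b' else b*(1+k*w/kind[1]))@R+x[:2]/1000
            q=proj(n,np.c_[bb,np.full(len(bb),.01)])-[u-r,v-r]+.5
            cv2.fillPoly(g,[(q*S*16).round().astype(np.int32)],val,shift=4)
        return cv2.resize(g.astype(np.float32),(2*r,2*r),interpolation=cv2.INTER_AREA)
    W=plane(n,np.c_[np.mgrid[v-r:v+r,u-r:u+r][::-1].reshape(2,-1).T],.01)[:,:2].reshape(2*r,2*r,2)
    near=np.hypot(*(W-p0).transpose(2,0,1))<.044
    wh=cv2.GaussianBlur(wh*near,(0,0),.7)
    def cost(x): g=cv2.GaussianBlur(ren(x),(0,0),.9);return -np.corrcoef(g[near],wh[near])[0,1]
    x0=np.r_[np.array(p0)*1000,a0*50];s=np.array([x0]*4);s[1,0]+=5;s[2,1]+=5;s[3,2]+=5
    o=minimize(cost,x0,method='Nelder-Mead',options=dict(initial_simplex=s,xatol=.03,fatol=1e-5))
    return np.r_[o.x[:2],np.degrees(o.x[2]/50),-o.fun].round(2)
if __name__=='__main__':
    for k,kind,p,a in(('bLC',('c',.047),(.509,-.382),0),('bSC',('c',.032),(.456,.092),0),('bHS',('b',.066,.040),(.453,-.078),.36),('bTR',('b',.048,.048),(.6436,-.1285),.44)):
        for n in('top','side'): print(k,n,outline(n,np.load(n+'0.npz')['im'],kind,p,a))
E
python3 ring.py
```

```text
bLC top [ 5.0810e+02 -3.7874e+02  1.0000e-01  9.7000e-01]
bLC side [ 507.87 -384.35    6.24    0.93]
bSC top [456.78  93.69   3.33   0.95]
bSC side [456.24  89.51   6.9    0.93]
bHS top [453.21 -76.03  20.87   0.96]
bHS side [452.3  -80.74  22.62   0.93]
bTR top [ 643.41 -126.04   25.47    0.96]
bTR side [ 643.02 -131.42   24.45    0.95]
```

```bash
python3 - <<'E'
from fit import *
import fit as F
P=(.4568,.0938)
im=np.load('side1.npy').astype(int)
q=proj('side',np.array([[*P,z] for z in(.012,.02,.03,.04)]));print(q.round(2))
for u,v in q:
    v=int(round(v));print(v,im[v,int(u)-9:int(u)+10].max(1).tolist(),int(u)-9)
# top face, top camera
F.mask=lambda i:(lambda h:((h[:,:,1]<75)&(h[:,:,2]>150)).astype(np.float32))(cv2.cvtColor(cv2.GaussianBlur(i,(0,0),.01),cv2.COLOR_RGB2HSV))
t=np.load('top1.npy');u,v=proj('top',[*P,.05])[0].round().astype(int)
h=cv2.cvtColor(t,cv2.COLOR_RGB2HSV)[v-9:v+10,u-9:u+10];print(proj('top',[*P,.05]))
print(h[:,:,1]);
E
```

```text
[[306.21 271.53]
 [306.17 268.9 ]
 [306.13 265.58]
 [306.09 262.21]]
272 [147, 143, 149, 255, 6, 79, 106, 10, 18, 21, 21, 21, 25, 23, 20, 79, 89, 246, 58] 297
269 [147, 145, 145, 236, 190, 98, 96, 11, 23, 22, 24, 24, 25, 16, 21, 192, 255, 166, 142] 297
266 [147, 148, 151, 160, 39, 110, 85, 15, 21, 24, 26, 25, 24, 17, 16, 164, 149, 146, 148] 297
262 [151, 129, 138, 155, 22, 63, 27, 9, 24, 23, 23, 11, 13, 8, 17, 182, 165, 148, 148] 297
[[272.92504265 235.95397367]]
[[173 171 169 171 167 169 169 171 168 169 168 168 168 168 165 168 171 168
  167]
 [171 171 173 168 169 171 169 170 171 171 168 168 167 169 167 169 168 166
  167]
 [171 169 169 169 171 171 172 172 170 169 172 171 168 168 167 167 166 166
  166]
 [172 173 169 170 171 171 154 135 127 133 146 160 168 170 169 168 168 168
  172]
 [170 170 170 171 163 126  61  30  25  29  42  98 150 166 168 170 168 168
  167]
 [172 168 174 165 115  38  20   7   6   9  18  27  67 135 152 159 168 168
  167]
 [166 169 171 132  38  20   9   5   4   7   9  16  27  69  91 116 149 169
  168]
 [169 169 167  87  22   9   8   7   8   7   6   7  19  32  47  68
[... 207 characters left out ...]
  11   8   7   9   9  21  51 134  86  47  58
  113]
 [169 171 142  79  35  18  11   7   5   5   9  20  31  80 162 116  69  67
  102]
 [171 172 111  49  33  30  21  12   8  11  20  29  63 131 165 133  85  66
   91]
 [171 171 102  38  28  54  51  32  30  31  43  76 138 160 166 130  72  56
   83]
 [169 171 127  61  40  79 143 128 119 124 141 164 165 162 168 114  61  61
  107]
 [168 170 155  97  48  48 112 176 177 171 171 171 176 156 148  95  55  67
  124]
 [171 170 169 110  31  24  56 123 172 170 171 172 168 131  92  57  48  75
  137]
 [169 170 172 142  61  33  31  53  97 123 132 130 111  73  44  31  47 106
  159]
 [171 169 173 168 123  53  25  27  39  46  61  54  47  48  37  46  94 153
  168]]
```

move_arm(
  jaw=[7,7,7,7,7,3.6,3.6,3.6,3.6,3.6,3.6,3.6],
  dp=[
    [-0.07,-0.03,1.2],
    [0,0,2.6],
    [0,0,2.6],
    [0,0,1.6],
    [0,0,0.6],
    [0,0,0],
    [0,0,0],
    [0,0,0],
    [0,0,0],
    [0,0,0],
    [0,0,0],
    [0,0,0],
  ],
  turn=[
    [0,0,0],
    [0,0,0],
    [0,0,0],
    [0,0,0],
    [0,0,0],
    [0,0,0],
    [0,0,0],
    [0,0,0],
    [0,0,0],
    [0,0,0],
    [0,0,0],
    [0,0,0],
  ],
  force=30,
)

```text
time_s: 8.9
position: [0.4979, 0.4067, 0.0204]
tool_rot: [[-0.973, 0.23, 0.002], [0.23, 0.973, 0.001], [-0.002, 0.001, -1.0]]
ft_force: [0.1, -1.0, 7.1]
grip_width: 0.0381
gripper_force: 30.7
```

move_arm(
  jaw=[3.4,3.4,3.4,3.4,3.4,3.4,3.4,3.4,3.4,3.4,3.4,3.4],
  dp=[
    [0,0,-0.8],
    [0,0,-2.4],
    [0,0,-3.2],
    [-0.4,-1.6,-2],
    [-0.8,-3.2,-0.6],
    [-0.87,-3.47,0],
    [-0.87,-3.47,0],
    [-0.87,-3.47,0],
    [-0.87,-3.47,0],
    [-0.87,-3.47,0],
    [-0.87,-3.47,0],
    [-0.87,-3.47,0],
  ],
  turn=[
    [0,0,0],
    [0,0,0],
    [0,0,0],
    [0,0,0],
    [0,0,0],
    [0,0,0],
    [0,0,0],
    [0,0,0],
    [0,0,0],
    [0,0,0],
    [0,0,0],
    [0,0,0],
  ],
)

```text
time_s: 9.9
position: [0.5009, 0.1052, 0.1095]
tool_rot: [[-0.973, 0.229, 0.0], [0.229, 0.973, 0.0], [-0.0, 0.0, -1.0]]
ft_force: [1.7, -0.2, -1.1]
grip_width: 0.0386
gripper_force: 30.4
```

```bash
python3 go.py .508 -.3793 .11
```

```text
t 9.9 pos [0.5009 0.1052 0.1095] yaw 76.73 w 0.0386 F [ 1.7 -0.2 -1.1] tilt [0.0005 0.0001]
dp cm [-11.8  -46.99  -0.05] norm 48.45
```

move_arm(
  jaw=[3.4,3.4,3.4,3.4,3.4,3.4,3.4,3.4,3.4,3.4,3.4,3.4],
  dp=[
    [-0.87,-3.47,0],
    [-0.87,-3.47,0],
    [-0.87,-3.47,0],
    [-0.87,-3.47,0],
    [-0.87,-3.47,0],
    [-0.87,-3.47,0],
    [-0.87,-3.47,0],
    [-0.87,-3.47,0],
    [-0.87,-3.47,0],
    [-0.87,-3.47,0],
    [-0.87,-3.47,0],
    [-0.87,-3.47,0],
  ],
  turn=[
    [0,0,0],
    [0,0,0],
    [0,0,0],
    [0,0,0],
    [0,0,0],
    [0,0,0],
    [0,0,0],
    [0,0,0],
    [0,0,0],
    [0,0,0],
    [0,0,0],
    [0,0,0],
  ],
)

```text
time_s: 10.9
position: [0.5069, -0.3242, 0.1095]
tool_rot: [[-0.973, 0.23, 0.0], [0.23, 0.973, 0.0], [-0.0, 0.0, -1.0]]
ft_force: [0.6, -0.2, -1.5]
grip_width: 0.0384
gripper_force: 30.4
```

move_arm(
  jaw=[3.4,3.4,3.4,3.4,3.4,3.4,3.4],
  dp=[
    [-0.7,-2.6,1],
    [-0.4,-1.8,2],
    [-0.25,-0.7,2],
    [0,0,1],
    [0,0,0.3],
    [0,0,0],
    [0,0,0],
  ],
  turn=[
    [0,0,0],
    [0,0,0],
    [0,0,0],
    [0,0,0],
    [0,0,0],
    [0,0,0],
    [0,0,0],
  ],
)

```text
time_s: 11.48
position: [0.5092, -0.3747, 0.0471]
tool_rot: [[-0.973, 0.229, 0.001], [0.229, 0.973, -0.001], [-0.001, -0.001, -1.0]]
ft_force: [0.8, -0.3, -0.4]
grip_width: 0.0381
gripper_force: 30.5
```

```bash
python3 go.py .508 -.3793 .031
```

```text
t 11.4833 pos [ 0.5092 -0.3747  0.0471] yaw 76.78 w 0.0381 F [ 0.8 -0.3 -0.4] tilt [ 0.0008 -0.0007]
dp cm [ 0.01 -0.47  1.61] norm 1.68
```

move_arm(
  jaw=[3.4,3.4,3.4,3.4,3.4],
  dp=[
    [-0.06,-0.47,0.6],
    [0,0,0.5],
    [0,0,0.2],
    [0,0,0],
    [0,0,0],
  ],
  turn=[
    [0,0,0],
    [0,0,0],
    [0,0,0],
    [0,0,0],
    [0,0,0],
  ],
)

```text
time_s: 11.9
position: [0.5082, -0.3799, 0.0329]
tool_rot: [[-0.973, 0.23, -0.0], [0.23, 0.973, 0.0], [0.0, 0.0, -1.0]]
ft_force: [0.0, -0.4, -0.6]
grip_width: 0.0379
gripper_force: 30.5
```

```bash
python3 go.py .508 -.3793 .030
```

```text
t 11.9 pos [ 0.5082 -0.3799  0.0329] yaw 76.72 w 0.0379 F [ 0.  -0.4 -0.6] tilt [-0.0001  0.0002]
dp cm [0.03 0.06 0.29] norm 0.29
```

move_arm(
  jaw=[3.4,3.4,3.4,3.4],
  dp=[
    [0,0.06,0.12],
    [0,0,0.08],
    [0,0,0.05],
    [0,0,0],
  ],
  turn=[
    [0,0,0],
    [0,0,0],
    [0,0,0],
    [0,0,0],
  ],
)

```text
time_s: 12.23
position: [0.5084, -0.3794, 0.0305]
tool_rot: [[-0.973, 0.23, 0.0], [0.23, 0.973, -0.0], [-0.0, -0.0, -1.0]]
ft_force: [0.0, -0.1, -0.6]
grip_width: 0.0384
gripper_force: 30.5
```

move_arm(
  jaw=[3.4,3.4,3.4],
  dp=[
    [0,0,0.06],
    [0,0,0.04],
    [0,0,0],
  ],
  turn=[
    [0,0,0],
    [0,0,0],
    [0,0,0],
  ],
)

```text
time_s: 12.48
position: [0.5084, -0.3795, 0.0304]
tool_rot: [[-0.973, 0.23, 0.0], [0.23, 0.973, -0.001], [-0.001, -0.0, -1.0]]
ft_force: [-1.6, 2.2, 7.5]
grip_width: 0.0381
gripper_force: 31.2
```

move_arm(
  jaw=[3.4,4.0,4.6,5.3,6,6.5,6.5,6.5,6.5,6.5,6.5,6.5],
  dp=[
    [0,0,-0.04],
    [0,0,0],
    [0,0,0],
    [0,0,0],
    [0,0,0],
    [0,0,0],
    [0,0,-0.6],
    [0,0,-1.8],
    [0,0,-3],
    [0,0,-2.5],
    [0,0,-1],
    [0,0,0],
  ],
  turn=[
    [0,0,0],
    [0,0,0],
    [0,0,0],
    [0,0,0],
    [0,0,0],
    [0,0,0],
    [0,0,0],
    [0,0,0],
    [0,0,0],
    [0,0,0],
    [0,0,0],
    [0,0,0],
  ],
)

```text
time_s: 13.48
position: [0.5091, -0.3802, 0.1216]
tool_rot: [[-0.973, 0.23, 0.004], [0.23, 0.973, -0.004], [-0.004, -0.003, -1.0]]
ft_force: [1.0, -0.2, 0.0]
grip_width: 0.0651
gripper_force: 0.0
```

```bash
python3 go.py .3588 -.2497 .10 154.2
```

```text
t 13.4833 pos [ 0.5091 -0.3802  0.1216] yaw 76.72 w 0.0651 F [ 1.  -0.2  0. ] tilt [ 0.0035 -0.0038]
dp cm [17.63  9.26  2.06] norm 20.02
turn first, wz -1.352
dp after turn [-5.21 19.22  2.06]
```

move_arm(
  jaw=[6,6,6,6,6,6,6,6,6,6,6,6],
  dp=[
    [0,0,0],
    [0,0,0],
    [0,0,0],
    [0,0,0],
    [0,0,0],
    [0,0,0],
    [0,0,0],
    [0,0,0],
    [0,0,0],
    [0,0,0],
    [0,0,0],
    [0,0,0],
  ],
  turn=[
    [0,0,0.12],
    [0,0,0.12],
    [0,0,0.12],
    [0,0,0.12],
    [0,0,0.12],
    [0,0,0.12],
    [0,0,0.12],
    [0,0,0.12],
    [0,0,0.12],
    [0,0,0.12],
    [0,0,0.12],
    [0,0,0.12],
  ],
)

```text
time_s: 14.48
position: [0.5078, -0.3789, 0.1169]
tool_rot: [[0.107, 0.994, -0.002], [0.994, -0.107, 0.002], [0.002, -0.002, -1.0]]
ft_force: [-0.9, -0.0, 0.3]
grip_width: 0.0598
gripper_force: 0.0
```

move_arm(
  jaw=[5.5,5.5,5.5,5.5,5.5,5.5,5.5,5.5,5.5,5.5,5.5],
  dp=[
    [0,0,0],
    [0,0,0],
    [0,0,0],
    [0.6,-2.0,0.3],
    [0.8,-3.2,0.4],
    [0.8,-3.2,0.4],
    [0.8,-3.2,0.4],
    [0.8,-3.2,0.4],
    [0.8,-3.0,0.2],
    [0.6,-1.4,0],
    [0,0,0],
  ],
  turn=[
    [0,0,0.12],
    [0,0,0.12],
    [0,0,0.109],
    [0,0,0],
    [0,0,0],
    [0,0,0],
    [0,0,0],
    [0,0,0],
    [0,0,0],
    [0,0,0],
    [0,0,0],
  ],
)

```text
time_s: 15.4
position: [0.3555, -0.246, 0.0966]
tool_rot: [[0.435, 0.9, -0.003], [0.9, -0.435, 0.004], [0.002, -0.005, -1.0]]
ft_force: [0.0, 0.1, -0.2]
grip_width: 0.0548
gripper_force: 0.0
```

```bash
python3 - <<'E'
from fit import *
from meas import *
from ring import outline
ims={n:cams.get_image(n)[0] for n in('top','side')}
P=(.508,-.3793);a=[]
for n in ims:
    np.save(n+'2.npy',ims[n])
    im=ims[n];u,v=proj(n,[*P,.03])[0].astype(int)
    c=cv2.resize(im[v-25:v+25,u-25:u+25],(400,400),interpolation=cv2.INTER_NEAREST)
    for z,dia in((.01,.047),(.06,.04),(.01,.04)):
        t=np.linspace(0,6.283,60);q=proj(n,np.c_[P[0]+dia/2*np.cos(t),P[1]+dia/2*np.sin(t),np.full(60,z)])
        cv2.polylines(c,[((q+.5-[u-25,v-25])*8).astype(np.int32)],True,(255,0,0))
    a.append(c)
cv2.imwrite('pics/p2.png',np.hstack(a)[:,:,::-1])
E
python3 go.py .3588 -.2497 .004 -25.8
```

```text
t 15.5 pos [ 0.3581 -0.2492  0.0974] yaw -25.79 w 0.0548 F [-0.1 -0.6  0.2] tilt [-0.0003  0.0004]
dp cm [-0.02  0.09  9.34] norm 9.34
turn first, wz 0.0
dp after turn [-0.02  0.09  9.34]
```

View pics/p2.png

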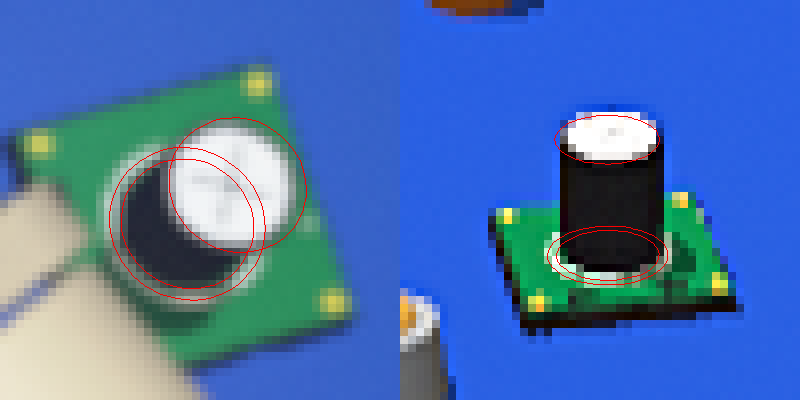

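move_arm(
  jaw=[5.5,5.5,5.5,5.5,5.5,5.5,3.0,3.0,3.0,3.0,3.0,3.0],
  dp=[
    [0,0.08,1.2],
    [0,0,2.6],
    [0,0,2.6],
    [0,0,1.8],
    [0,0,0.9],
    [0,0,0],
    [0,0,0],
    [0,0,0],
    [0,0,0],
    [0,0,0],
    [0,0,0],
    [0,0,0],
  ],
  turn=[
    [0,0,0],
    [0,0,0],
    [0,0,0],
    [0,0,0],
    [0,0,0],
    [0,0,0],
    [0,0,0],
    [0,0,0],
    [0,0,0],
    [0,0,0],
    [0,0,0],
    [0,0,0],
  ],
  force=30,
)

```text
time_s: 16.5
position: [0.3589, -0.2495, 0.0071]
tool_rot: [[0.435, 0.9, 0.0], [0.9, -0.435, -0.0], [-0.0, 0.001, -1.0]]
ft_force: [0.2, 0.6, 1.4]
grip_width: 0.0336
gripper_force: 31.0
```

```bash
python3 go.py .3588 -.2497 .10 -68.8
```

```text
t 16.5 pos [ 0.3589 -0.2495  0.0071] yaw -25.78 w 0.0336 F [0.2 0.6 1.4] tilt [ 0.0004 -0.0005]
dp cm [-0.02  0.01 -9.29] norm 9.29
turn first, wz 0.751
dp after turn [-0.01  0.02 -9.29]
```

move_arm(
  jaw=[2.8,2.8,2.8,2.8,2.8,2.8,2.8,2.8,2.8,2.8,2.8,2.8],
  dp=[
    [0,0,-0.8],
    [0,0,-2.4],
    [0,0,-2.8],
    [0,0,-1.6],
    [0,0,-0.4],
    [0,0,0],
    [0,0,0],
    [0,0,0],
    [0,0,0],
    [0,0,0],
    [0,0,0],
    [0,0,0],
  ],
  turn=[
    [0,0,0],
    [0,0,0],
    [0,0,0],
    [0,0,0],
    [0,0,0.107],
    [0,0,0.107],
    [0,0,0.107],
    [0,0,0.107],
    [0,0,0.107],
    [0,0,0.107],
    [0,0,0.109],
    [0,0,0],
  ],
)

```text
time_s: 17.5
position: [0.3587, -0.2494, 0.0874]
tool_rot: [[0.934, 0.358, 0.0], [0.358, -0.934, -0.0], [0.0, 0.0, -1.0]]
ft_force: [0.2, 0.3, -0.8]
grip_width: 0.0333
gripper_force: 30.8
```

move_arm(
  jaw=[2.8,2.8,2.8,2.8,2.8,2.8,2.8,2.8,2.8,2.8,2.8,2.8],
  dp=[
    [1.0,-0.9,0],
    [2.2,-1.85,0],
    [2.6,-2.2,0],
    [2.6,-2.2,0],
    [2.6,-2.2,0],
    [2.2,-1.85,0.5],
    [1.3,-1.1,1.5],
    [0.5,-0.4,2],
    [0,0,1.5],
    [0,0,0.4],
    [0,0,0],
    [0,0,0],
  ],
  turn=[
    [0,0,0],
    [0,0,0],
    [0,0,0],
    [0,0,0],
    [0,0,0],
    [0,0,0],
    [0,0,0],
    [0,0,0],
    [0,0,0],
    [0,0,0],
    [0,0,0],
    [0,0,0],
  ],
)

```text
time_s: 18.5
position: [0.4529, -0.0772, 0.0285]
tool_rot: [[0.932, 0.362, 0.0], [0.362, -0.932, -0.0], [0.0, 0.0, -1.0]]
ft_force: [0.2, 0.0, -1.4]
grip_width: 0.0334
gripper_force: 30.8
```

```bash
python3 go.py .4530 -.0765 .019 -68.8
```

```text
t 18.5 pos [ 0.4529 -0.0772  0.0285] yaw -68.76 w 0.0334 F [ 0.2  0.  -1.4] tilt [ 0.0005 -0.0002]
dp cm [ 0.03 -0.06  0.95] norm 0.95
turn first, wz 0.001
dp after turn [ 0.03 -0.06  0.95]
```

move_arm(
  jaw=[2.8,2.8,2.8,2.8,2.8,2.8],
  dp=[
    [0.03,-0.06,0.5],
    [0,0,0.3],
    [0,0,0.15],
    [0,0,0.08],
    [0,0,0.05],
    [0,0,0],
  ],
  turn=[
    [0,0,0],
    [0,0,0],
    [0,0,0],
    [0,0,0],
    [0,0,0],
    [0,0,0],
  ],
)

```text
time_s: 19.0
position: [0.4528, -0.0762, 0.0171]
tool_rot: [[0.932, 0.361, 0.0], [0.361, -0.932, -0.0], [0.0, 0.0, -1.0]]
ft_force: [0.1, -0.6, -2.1]
grip_width: 0.0333
gripper_force: 30.8
```

move_arm(
  jaw=[2.8,2.8,2.8],
  dp=[
    [0,0,0.05],
    [0,0,0.04],
    [0,0,0],
  ],
  turn=[
    [0,0,0],
    [0,0,0],
    [0,0,0],
  ],
)

```text
time_s: 19.25
position: [0.4529, -0.0762, 0.0171]
tool_rot: [[0.932, 0.362, 0.001], [0.362, -0.932, -0.0], [0.001, 0.001, -1.0]]
ft_force: [-3.4, 0.9, 13.7]
grip_width: 0.0334
gripper_force: 32.5
```

move_arm(
  jaw=[2.8,3.6,4.2,5,5.5,5.8,5.8,5.8,5.8,5.8,5.8,7],
  dp=[
    [0,0,-0.06],
    [0,0,0],
    [0,0,0],
    [0,0,0],
    [0,0,0],
    [0,0,0],
    [0,0,-0.6],
    [0,0,-1.8],
    [0,0,-3],
    [0,0,-2.5],
    [0,0,-1],
    [0,0,0],
  ],
  turn=[
    [0,0,0],
    [0,0,0],
    [0,0,0],
    [0,0,0],
    [0,0,0],
    [0,0,0],
    [0,0,0],
    [0,0,0],
    [0,0,0],
    [0,0,0],
    [0,0,0],
    [0,0,0],
  ],
)

```text
time_s: 20.25
position: [0.4538, -0.0765, 0.1082]
tool_rot: [[0.932, 0.362, 0.005], [0.362, -0.932, -0.002], [0.004, 0.004, -1.0]]
ft_force: [0.9, 0.2, 0.1]
grip_width: 0.0688
gripper_force: 0.0
```

```bash
python3 go.py .653 .1597 .10 -37.3
```

```text
t 20.25 pos [ 0.4538 -0.0765  0.1082] yaw -68.8 w 0.0688 F [0.9 0.2 0.1] tilt [ 0.0047 -0.0021]
dp cm [ 27.11 -14.83   0.87] norm 30.91
turn first, wz -0.55
dp after turn [30.86  1.52  0.87]
```

move_arm(
  jaw=[7.2,7.2,7.2,7.2,7.2,7.2,7.2,7.2,7.2,7.2,7.2,7.2],
  dp=[
    [0,0,0],
    [0,0,0],
    [0,0,0],
    [0,0,0],
    [0,0,0],
    [2,0.1,0],
    [3.4,0.17,0],
    [3.4,0.17,0],
    [3.4,0.17,0],
    [3.4,0.17,0],
    [3.4,0.17,0],
    [3.4,0.17,0],
  ],
  turn=[
    [0,0,-0.11],
    [0,0,-0.11],
    [0,0,-0.11],
    [0,0,-0.11],
    [0,0,-0.11],
    [0,0,0],
    [0,0,0],
    [0,0,0],
    [0,0,0],
    [0,0,0],
    [0,0,0],
    [0,0,0],
  ],
)

```text
time_s: 21.25
position: [0.5978, 0.0968, 0.1046]
tool_rot: [[0.606, 0.796, -0.002], [0.796, -0.606, 0.0], [-0.001, -0.001, -1.0]]
ft_force: [1.0, -0.8, -0.4]
grip_width: 0.072
gripper_force: 0.0
```

move_arm(
  jaw=[7.2,7.2,7.2,7.2,7.2,7.2],
  dp=[
    [3.4,0.17,0],
    [3.0,0.14,0],
    [1.5,0.1,0],
    [0.5,0,0],
    [0,0,0],
    [0,0,0],
  ],
  turn=[
    [0,0,0],
    [0,0,0],
    [0,0,0],
    [0,0,0],
    [0,0,0],
    [0,0,0],
  ],
)

```text
time_s: 21.75
position: [0.6509, 0.1589, 0.1049]
tool_rot: [[0.606, 0.795, -0.002], [0.795, -0.606, -0.0], [-0.001, -0.001, -1.0]]
ft_force: [-0.6, 0.4, -0.8]
grip_width: 0.0719
gripper_force: 0.0
```

```bash
python3 - <<'E'
from fit import *
ims={n:cams.get_image(n)[0] for n in('top','side')}
P=(.453,-.0765);a=[]
for n in ims:
    np.save(n+'3.npy',ims[n])
    for P,k in(((.453,-.0765),'h'),((.653,.1597),'t')):
        im=ims[n];u,v=proj(n,[*P,.03])[0].astype(int)
        c=cv2.resize(im[v-22:v+22,u-29:u+29],(400,300),interpolation=cv2.INTER_NEAREST);s=400/58
        for kind,z,yaw in(((('b',.066,.04,0),.01,21.2),(('b',.06,.034,.032),.01,21.2)) if k=='h' else ((('b',.042,.042,.038),0,52.7),)):
            q=proj(n,prism(kind,np.array(P),np.radians(yaw),z));q=((q+.5-[u-29,v-22])*s).astype(np.int32)
            cv2.polylines(c,[q[:4],q[4:]],True,(255,0,0))
        a.append(c)
cv2.imwrite('pics/p3.png',np.vstack([np.hstack(a[:2]),np.hstack(a[2:])])[:,:,::-1])
E
python3 go.py .653 .1597 .010 -37.3
```

```text
t 21.85 pos [0.651  0.1585 0.1056] yaw -37.36 w 0.0722 F [ 0.1 -0.2 -0.1] tilt [-0.0008 -0.0002]
dp cm [0.22 0.09 9.56] norm 9.56
turn first, wz -0.001
dp after turn [0.22 0.09 9.56]
```

View pics/p3.png

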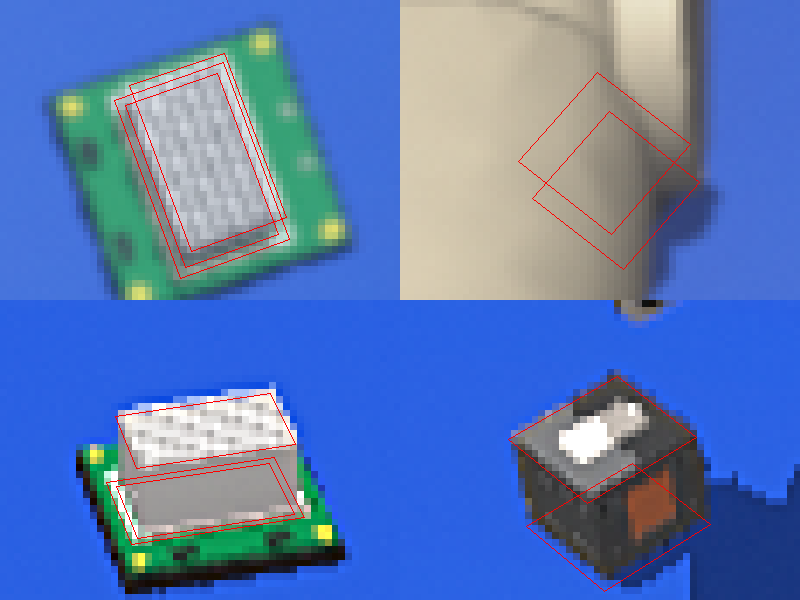

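move_arm(
  jaw=[7.2,7.2,7.2,7.2,7.2,7.2,3.8,3.8,3.8,3.8,3.8,3.8],
  dp=[
    [0.2,0.09,1.3],
    [0,0,2.6],
    [0,0,2.7],
    [0,0,2.0],
    [0,0,1.0],
    [0,0,0],
    [0,0,0],
    [0,0,0],
    [0,0,0],
    [0,0,0],
    [0,0,0],
    [0,0,0],
  ],
  turn=[
    [0,0,0],
    [0,0,0],
    [0,0,0],
    [0,0,0],
    [0,0,0],
    [0,0,0],
    [0,0,0],
    [0,0,0],
    [0,0,0],
    [0,0,0],
    [0,0,0],
    [0,0,0],
  ],
  force=45,
)

```text
time_s: 22.85
position: [0.6545, 0.1606, 0.0116]
tool_rot: [[0.606, 0.795, 0.003], [0.795, -0.606, 0.0], [0.002, 0.003, -1.0]]
ft_force: [-0.0, -0.5, 6.2]
grip_width: 0.0412
gripper_force: 47.3
```

```bash
python3 go.py .653 .1597 .10 -64.8; python3 - <<'E'
from h import *
im=cams.get_image('side')[0];u,v=proj('side',[.653,.16,.03])[0].astype(int)
cv2.imwrite('pics/g4.png',cv2.resize(im[v-30:v+30,u-40:u+40],(640,480),interpolation=cv2.INTER_NEAREST)[:,:,::-1])
E
```

```text
t 22.85 pos [0.6545 0.1606 0.0116] yaw -37.3 w 0.0412 F [-0.  -0.5  6.2] tilt [0.0033 0.0001]
dp cm [-0.14 -0.04 -8.84] norm 8.85
turn first, wz 0.48
dp after turn [-0.15  0.03 -8.84]
```

View pics/g4.png

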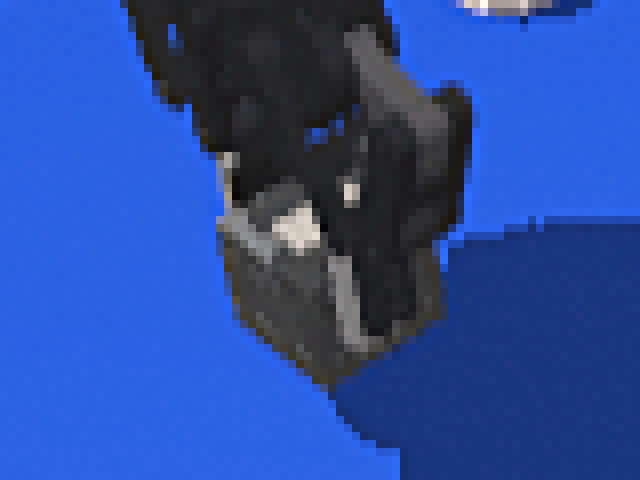

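move_arm(
  jaw=[3.6,3.6,3.6,3.6,3.6,3.6,3.6,3.6,3.6,3.6,3.6],
  dp=[
    [0,0,-0.8],
    [0,0,-2.4],
    [0,0,-2.8],
    [0,0,-2.2],
    [0,0,-0.6],
    [0,0,0],
    [0,0,0],
    [0,0,0],
    [0,0,0],
    [0,0,0],
    [0,0,0],
  ],
  turn=[
    [0,0,0],
    [0,0,0],
    [0,0,0],
    [0,0,0],
    [0,0,0.096],
    [0,0,0.096],
    [0,0,0.096],
    [0,0,0.096],
    [0,0,0.096],
    [0,0,0],
    [0,0,0],
  ],
)

```text
time_s: 23.82
position: [0.6534, 0.1607, 0.098]
tool_rot: [[0.904, 0.428, -0.0], [0.428, -0.904, -0.0], [-0.0, -0.0, -1.0]]
ft_force: [-0.7, 0.6, -1.7]
grip_width: 0.0411
gripper_force: 46.5
```

move_arm(
  jaw=[3.6,3.6,3.6,3.6,3.6,3.6,3.6,3.6,3.6,3.6,3.6,3.6],
  dp=[
    [-0.7,1.4,0],
    [-1.4,2.7,0],
    [-1.6,3.1,0],
    [-1.6,3.1,0],
    [-1.6,3.1,0],
    [-1.6,3.1,0],
    [-1.6,3.1,0],
    [-1.4,2.7,0],
    [-1.0,1.9,0],
    [-0.6,1.2,0],
    [0,0,0],
    [0,0,0],
  ],
  turn=[
    [0,0,0],
    [0,0,0],
    [0,0,0],
    [0,0,0],
    [0,0,0],
    [0,0,0],
    [0,0,0],
    [0,0,0],
    [0,0,0],
    [0,0,0],
    [0,0,0],
    [0,0,0],
  ],
)

```text
time_s: 24.82
position: [0.6429, -0.1251, 0.0977]
tool_rot: [[0.905, 0.426, -0.0], [0.426, -0.905, 0.0], [-0.0, -0.001, -1.0]]
ft_force: [-0.4, 0.8, -2.1]
grip_width: 0.041
gripper_force: 46.4
```

```bash
python3 go.py .6433 -.1265 .022 -64.8
```

```text
t 24.8167 pos [ 0.6429 -0.1251  0.0977] yaw -64.79 w 0.041 F [-0.4  0.8 -2.1] tilt [-0.0003  0.0004]
dp cm [-0.02  0.14  7.57] norm 7.57
turn first, wz 0.0
dp after turn [-0.02  0.14  7.57]
```

move_arm(
  jaw=[3.6,3.6,3.6,3.6,3.6,3.6,3.6],
  dp=[
    [0.03,0.14,1.2],
    [0,0,2.6],
    [0,0,2.2],
    [0,0,1],
    [0,0,0.3],
    [0,0,0],
    [0,0,0],
  ],
  turn=[
    [0,0,0],
    [0,0,0],
    [0,0,0],
    [0,0,0],
    [0,0,0],
    [0,0,0],
    [0,0,0],
  ],
)

```text
time_s: 25.4
position: [0.6447, -0.1258, 0.0257]
tool_rot: [[0.904, 0.426, 0.002], [0.426, -0.904, -0.001], [0.001, 0.001, -1.0]]
ft_force: [-0.4, 0.1, -2.6]
grip_width: 0.0414
gripper_force: 46.3
```

```bash
python3 go.py .6438 -.1263 .0217 -64.8
```

```text
t 25.4 pos [ 0.6447 -0.1258  0.0257] yaw -64.75 w 0.0414 F [-0.4  0.1 -2.6] tilt [ 0.0016 -0.0006]
dp cm [-0.1  0.   0.4] norm 0.41
turn first, wz 0.001
dp after turn [-0.1  0.   0.4]
```

move_arm(
  jaw=[3.6,3.6,3.6,3.6,3.6],
  dp=[
    [-0.05,0,0.15],
    [0,0,0.12],
    [0,0,0.08],
    [0,0,0.03],
    [0,0,0],
  ],
  turn=[
    [0,0,0],
    [0,0,0],
    [0,0,0],
    [0,0,0],
    [0,0,0],
  ],
)

```text
time_s: 25.82
position: [0.6437, -0.1264, 0.0216]
tool_rot: [[0.905, 0.426, 0.001], [0.426, -0.905, -0.0], [0.001, 0.001, -1.0]]
ft_force: [-2.0, 0.9, 3.5]
grip_width: 0.0412
gripper_force: 46.7
```

move_arm(
  jaw=[3.6,4.4,5,5.6,6.2,6.8,7,7,7,7,7,7],
  dp=[
    [0,0,0],
    [0,0,0],
    [0,0,0],
    [0,0,0],
    [0,0,0],
    [0,0,0],
    [0,0,-0.6],
    [0,0,-1.8],
    [0,0,-3],
    [0,0,-3],
    [0,0,-2],
    [0,0,-1],
  ],
  turn=[
    [0,0,0],
    [0,0,0],
    [0,0,0],
    [0,0,0],
    [0,0,0],
    [0,0,0],
    [0,0,0],
    [0,0,0],
    [0,0,0],
    [0,0,0],
    [0,0,0],
    [0,0,0],
  ],
)

```text
time_s: 26.82
position: [0.6445, -0.1266, 0.1387]
tool_rot: [[0.905, 0.426, 0.005], [0.426, -0.905, -0.002], [0.004, 0.004, -1.0]]
ft_force: [-0.1, -0.2, 0.6]
grip_width: 0.07
gripper_force: 0.0
```

```bash
python3 go.py .47 .30 .18 -64.8
```

```text
t 26.8167 pos [ 0.6445 -0.1266  0.1387] yaw -64.8 w 0.07 F [-0.1 -0.2  0.6] tilt [ 0.0049 -0.0019]
dp cm [  2.4  -46.02  -4.3 ] norm 46.28
turn first, wz 0.0
dp after turn [  2.39 -46.02  -4.3 ]
```

Moving the arm clear for a final check of all four.

move_arm(
  jaw=[7,7,7,7,7,7,7,7,7,7,7,7],
  dp=[
    [0.2,-2,-1],
    [0.2,-3.6,-0.5],
    [0.2,-3.6,-0.5],
    [0.2,-3.6,-0.5],
    [0.2,-3.6,-0.5],
    [0.2,-3.6,-0.5],
    [0.2,-3.6,-0.3],
    [0.2,-3.6,-0.3],
    [0.2,-3.6,0],
    [0.2,-3.6,0],
    [0.2,-3.6,0],
    [0.2,-3.6,0],
  ],
  turn=[
    [0,0,0],
    [0,0,0],
    [0,0,0],
    [0,0,0],
    [0,0,0],
    [0,0,0],
    [0,0,0],
    [0,0,0],
    [0,0,0],
    [0,0,0],
    [0,0,0],
    [0,0,0],
  ],
)

```text
time_s: 27.82
position: [0.487, 0.2617, 0.1755]
tool_rot: [[0.905, 0.426, -0.001], [0.426, -0.905, -0.0], [-0.001, -0.0, -1.0]]
ft_force: [0.7, -0.0, -0.3]
grip_width: 0.07
gripper_force: 0.0
```

move_arm(
  jaw=[7,7,7,7,7,7],
  dp=[
    [0,-3.6,0],
    [0,-3.6,0],
    [0,-3,0],
    [0,-2,0],
    [0,0,0],
    [0,0,0],
  ],
  turn=[
    [0,0,0],
    [0,0,0],
    [0,0,0],
    [0,0,0],
    [0,0,0],
    [0,0,0],
  ],
)

```text
time_s: 28.32
position: [0.4356, 0.3711, 0.1754]
tool_rot: [[0.904, 0.427, -0.001], [0.427, -0.904, -0.001], [-0.001, 0.0, -1.0]]
ft_force: [0.0, -1.1, 0.3]
grip_width: 0.0699
gripper_force: 0.0
```

```bash
python3 - <<'E'
from fit import *
ims={n:cams.get_image(n)[0] for n in('top','side')};a=[]
for n in ims:
    np.save(n+'4.npy',ims[n]);im=ims[n]
    for P in((.457,.0938),(.508,-.3793),(.453,-.0765),(.6433,-.1265)):
        u,v=proj(n,[*P,.03])[0].astype(int)
        a.append(cv2.resize(im[v-22:v+22,u-22:u+22],(300,300),interpolation=cv2.INTER_NEAREST)[:,:,::-1])
cv2.imwrite('pics/final.png',cv2.resize(np.vstack([np.hstack(a[:4]),np.hstack(a[4:])]),(800,400),interpolation=cv2.INTER_AREA))
E
```

```text
(no output)
```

View pics/final.png

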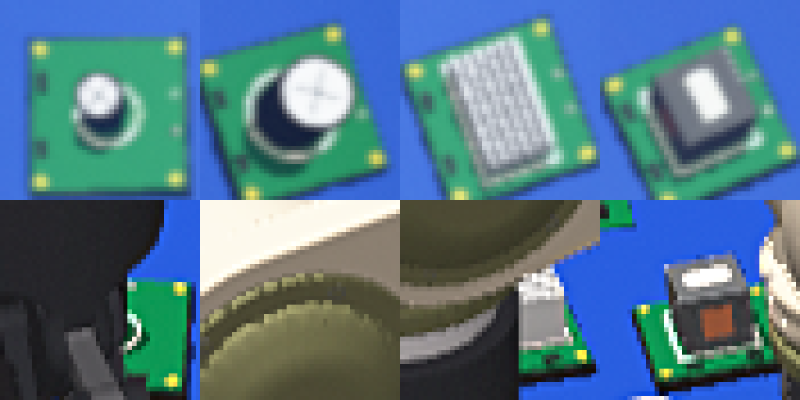

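```bash
python3 - <<'E'
import fit as F
from fit import *
top=np.load('top4.npy');old=np.load('top0.npz')['im']
def mk(s,vmin): 
    def m(im):
        c=cv2.cvtColor(im,cv2.COLOR_RGB2HSV);return ((c[:,:,1]<s)&(c[:,:,2]>vmin)).astype(np.float32)
    return m
e=.0003
def run(nm,im,kind,p,a,z,s,vmin):
    F.mask=mk(s,vmin);print(nm,s,np.round(np.array(fit(kind,p,a,z,{'top':im}))*[1000,1000,1,1],2))
for s,v in((50,150),(70,140),(85,130)):
    run('SC now',top,('c',.025,e),(.4568,.0938),0,.05,s,v)
    run('SC start',old,('c',.025,e),(.362,.2815),0,.04,s,v)
    run('LC now',top,('c',.04,e),(.508,-.3793),0,.06,s,v)
    run('LC start',old,('c',.04,e),(.4966,.407),0,.05,s,v)
for s in(60,80,100):
    run('TR now',top,('b',.042,.042,e),(.6433,-.1265),.44,.048,s,60)
F.mask=mk(80,140);u,v=proj('top',[.4568,.0938,.05])[0].astype(int)
# ring left/right gaps beside the small can at board level
for n in('top',):
    c=cv2.cvtColor(top,cv2.COLOR_RGB2HSV)[:,:,1]
    q=proj(n,[.4568,.0938,.01])[0];print(q)
    for dv in(-2,0,2,4): print(c[int(round(q[1]))+dv,int(q[0])-11:int(q[0])+13].tolist())
E
```

```text
SC now 50 [4.5743e+02 9.6050e+01 1.7800e+00 3.3000e-01]
SC start 50 [ 3.6256e+02  2.8344e+02 -1.6000e-01  3.7000e-01]
LC now 50 [ 5.0780e+02 -3.7687e+02 -7.4600e+00  1.9000e-01]
LC start 50 [4.9740e+02 4.0829e+02 2.1500e+00 2.2000e-01]
SC now 70 [4.5817e+02 9.5570e+01 1.5000e-01 2.7000e-01]
SC start 70 [3.6301e+02 2.8279e+02 5.3800e+00 2.8000e-01]
LC now 70 [ 5.0794e+02 -3.7735e+02  5.8300e+00  1.3000e-01]
LC start 70 [4.9759e+02 4.0870e+02 4.2700e+00 1.6000e-01]
SC now 85 [458.15  95.66   0.8    0.47]
SC start 85 [3.6301e+02 2.8279e+02 5.3800e+00 2.8000e-01]
LC now 85 [ 5.0799e+02 -3.7721e+02  6.0300e+00  2.9000e-01]
LC start 85 [4.9754e+02 4.0837e+02 3.3500e+00 1.4000e-01]
TR now 60 [ 6.4150e+02 -1.2456e+02  2.5450e+01  3.1000e-01]
TR now 80 [ 6.4136e+02 -1.2493e+02  2.5030e+01  3.4000e-01]
TR now 100 [ 6.4138e+02 -1.2524e+02  2.4830e+01  3.9000e-01]
[274.02860529 239.38851578]
[168, 168, 169, 163, 94, 26, 9, 9, 10, 9, 7, 9, 10, 19, 55, 130, 87, 44, 58, 115, 165, 171, 169, 169]
[168, 172, 171, 110, 48, 33, 31, 21, 12, 8, 11, 19, 31, 63, 132, 160, 133, 84, 67, 90, 144, 169, 171, 168]
[170, 170, 171, 125, 61, 40, 75, 138, 131, 119, 123, 145, 154, 174, 164, 167, 114, 62, 62, 105, 159, 168, 168, 168]
[171, 172, 169, 170, 110, 33, 28, 56, 121, 164, 176, 171, 169, 172, 128, 89, 57, 48, 75, 138, 168, 167, 167, 169]
```

```bash
python3 - <<'E'
from fit import *
a=[]
C={('TR','top'):(.6434,-.126),('TR','side'):(.643,-.1314),('SC','top'):(.4568,.0937),('SC','side'):(.4562,.0895)}
for (k,n),P in C.items():
    im=np.load(f"{n}{4 if k=='TR' or n=='top' else 1}.npy")
    u,v=proj(n,[*P,.03])[0].astype(int);s=400/44
    c=cv2.resize(im[v-16:v+17,u-22:u+22],(400,300),interpolation=cv2.INTER_NEAREST)
    for kind in(((('b',.048,.048,0)),('b',.042,.042,.038)) if k=='TR' else (('c',.032,0),('c',.025,.04))):
        q=proj(n,prism(kind,np.array(P),np.radians(25.2),.01));q=((q+.5-[u-22,v-16])*s).astype(np.int32);h=len(q)//2
        cv2.polylines(c,[q[:h],q[h:]],True,(255,0,0))
    a.append(c[:,:,::-1])
cv2.imwrite('pics/chk.png',np.vstack([np.hstack(a[:2]),np.hstack(a[2:])]))
E
```

```text
(no output)
```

View pics/chk.png

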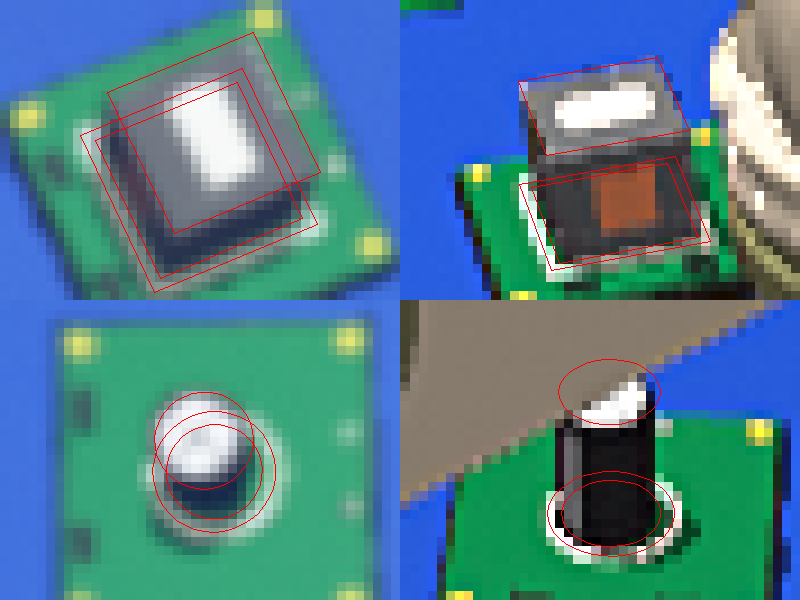

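The overlays show the transformer and the small can centred on their outlines to about 1 mm, square and upright. The heat sink and the large can passed the same check earlier. Handing in.

```bash
python3 -c "
from rig import ticket
print(ticket.close_job())"
```

```text
the job is handed in; nothing more can be done
None
```

All four components stand upright and free on their matching boards, centred to about 1–2 mm by the camera checks; the job was handed in at about 28 s of the 115 s, and no verdict came back.

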